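# Drive the locating pin home and seat the drill guide plate

## Robot

A 6-joint arm with a two-finger parallel gripper is mounted at the origin on a cart in front of the work surface, level with it; the furniture and walls round the work are solid. World frame = base frame: x ahead of the robot, y to its left, z up, the work surface at z = 0. Lengths are in m, angles in rad, forces in N, time in s.
With the tool pointing down it reaches from about 0.275 to 0.775 m from the base axis. Payload 14.6 kg.
Tool frame: the origin (TCP) lies at the very end of the fingers, on their centre line; the grasp point (between the pads) lies 19 mm behind it (r.grasp_offset is the distance from the TCP to the grasp point, in m); z points along the fingers, x is the direction in which the jaws open and shut, and the axes are right-handed (so a half turn about z gives the same grasp; the last joint's range is limited). The gripper opens to 85 mm and grips with 20 to 120 N. Pads are 22 mm wide; open, the fingers measure 114 mm over their backs; the gripper's body (76 mm by 85 mm) begins 54 mm behind the grasp point. The pads swing forward as they close: fully open they stand 13 mm farther back than shut.
Start: joints at [0.981, 0.263, -0.048, 1.259, 0, 1.415], TCP at [0.221, 0.476, 0.231] pointing down, gripper open.
Joint ranges: [-2.65, 2.65], [-0.89, 1.7], [-1.18, 1.37], [-2.13, 2.11], [-1.35, 1.29], [-3.14, 3.14]. Speed limits (rad/s): [1.89, 1.89, 2.57, 2.79, 3.14, 3.14].

## Interface

Orientations are given as a unit quaternion [x, y, z, w].
In Python, from workcell import r gives the robot as it stands. The module is installed in compiled form; this text tells all that it offers.
- The arm moves only by the tool play_rows, never from a script. Its argument "steps" is text: rows parted by semicolons, each of 7 numbers parted by spaces: the shift along the tool's x, y, z in cm, then the turn, a rotation vector about the tool's x, y, z in rad, then the finger opening in cm, from 0 to 8.54. In form: x y z ax ay az fingers; .... A call has 1 to 8 rows; each row shifts and turns the pose as measured when the row begins, along the tool's axes as they then stand; what a row does not reach is not made up. A row lasts 1/8 s, in which the tool goes at most 62.5 mm and 10.7 degrees, less where a joint would pass 70% of its speed; a pose out of reach is approached as far as the arm can. A call is refused whole if a number of a shift passes 6.25 or a number of a turn 0.188, either way. A call with a gripper value outside its range is refused whole. The fingers move at their own pace and stop on an object; "grip_force" is the grip in N (left out, the last holds). Time passes only in rows, so rows that do not move let the fingers close. It gives the time, the measured TCP pose, the force and the opening at its end, in the units of the state.
- r.sense(): the state, without advancing time (a new reading comes with each control period).
- r.snapshot(name): name is "side" or "top" or "wrist"; returns a dict with "color" (420x560x3 uint8, blue, green, red), "camera_matrix" (3x3 intrinsics, pixels), "rvec" (rotation vector, rad) and "tvec" (3), from world to camera coordinates, as OpenCV has them. Camera axes: x right, y down, z forward; pixel columns grow to the right and rows downward; lengths in m; the calibration is good to about 2 mm. The wrist camera is an equidistant fisheye: a pixel r from the principal point sees the ray r / f radians off the axis. A picture is of the moment at which its call begins. There is no depth.
- r.finish_job(): hands the job in, once; it reports no verdict.
The state is a dict: "clock": time; "joints": joint angles; "joint_vel": joint speeds; "effort": joint torques, N m; "ee_pos": TCP position; "orientation": TCP orientation; "contact_force": force on the tool from outside, world axes, zero at the start; "wrist_torque": the same for the moment, N m; "finger_gap": opening from 0.0 (shut) to 1.0 (fully open).
Only numpy, scipy, OpenCV 4.12 (cv2) and the standard library are available. Lean on these libraries where they do the work, as an engineer would, in place of code of your own. Each camera call takes 0.05 s, during which the arm holds its last target.

## Task

Get the drilling jig ready: tap its steel locating pin fully down to the stop with the mallet, and put the mallet back on the worktop clear of the jig. Then take the grey guide plate by its handle, rest it level on the pin between the rails, 2 to 3 cm short of its place (towards the robot), and slide it along until the hidden socket drops over the pin. Press it flat onto the bed and finish like that, still gripping the handle and pressing down firmly (about 1.5 kg); leave the other things on the bench alone and never push the jig or pin with the fingers.

Things in the scene. Friction and masses are not known exactly. Their poses are not given: they have to be found in the camera images.
- jig: drilling jig fixed to the worktop: plywood bed 230 (x) x 130 (y) x 18 mm high; origin at the centre of its underside, on the worktop. On the bed two aluminium rails run along its x axis, 16 mm wide, 20 mm high (tops 38 mm above the worktop), from x = -85 to +115 mm, inner faces at y = +-43 mm, so the channel is 86 mm wide; open at the -x end (towards the robot), a 12 mm high stop at the far end (its near face at x = +99 mm). The pin stands in the channel at x = +35 mm, y = 0.
- pin (a joint): the steel locating pin sliding down in its tight bush, in m: 0 = standing 24 mm above the bed, 0.014 = fully down on its stop, standing 10 mm above the bed. It starts nearly up, takes about 5 N to move, and stays where it is left (no spring). Fully down means more than 0.0125.
- pin_top (a point): centre of the pin's top; the pin is 12 mm in diameter, with a chamfered top (2 mm)
- seat (a point): the point on the bed's top (18 mm above the worktop) on the pin's axis: where the guide plate's origin is when it is seated. Its axes are the jig's.
- guide_plate: grey drill guide plate 110 (x) x 80 (y) x 16 mm thick, 0.30 kg, with four brass bushes; origin at the centre of its underside. At that centre, not visible from above, is a blind socket 15 (x) x 18 (y) mm, 12 mm deep. The plate may go on either way round (half turn). Its x axis lies along the rails when fitted. Resting on the lowered pin, its underside is 10 mm above the bed; seated, it lies flat on the bed.
- plate_handle (a point): centre of the plate's black bar handle, 45 mm above the plate's underside: a bar 90 mm long (plate's x), 22 mm wide (y), 24 mm high, its underside 17 mm above the plate's top face, on two pillars 14 mm long at x = +-34 mm
- mallet: small mallet, 0.28 kg, standing on one round face of its head: head is an upright cylinder 52 mm in diameter and 84 mm high with black rubber faces; origin at the centre of the lower face. The wooden handle is level, points along the mallet's -x from the head to x = -150 mm, is 22 mm wide (y) and 26 mm high, its centre line 42 mm above the lower face.
- mallet_face (a point): centre of the mallet's lower striking face (same point as the mallet's origin)
- mallet_grip (a point): point on the centre line of the mallet's handle, 65 mm from the head's axis, 42 mm above the lower face: a good place to grip
- sanding_block: black and grey sanding block 110x58x30 mm, a bystander
- tape_measure: orange tape measure 32x93x64 mm, a bystander
- offcut_1: pale wood offcut 42x80x36 mm, a bystander

How it is judged:
On the way, in this order (a step that is already met when the one before it is completed fails the run):
1. the pin is driven fully down under the mallet's head (value of joint pin above 0.0125 m and horizontal distance between mallet_face and pin_top below 0.03 m and contact force between mallet and jig above 0.3 N).
2. the mallet stands or lies on the worktop, let go, clear of the jig (height (world z) of mallet_grip below 0.06 m and horizontal distance between mallet and jig above 0.13 m and linear speed of mallet below 0.03 m/s and contact force between mallet and the fingers below 0.2 N and contact force between mallet and jig below 0.2 N and contact force between mallet and guide_plate below 0.2 N), for 0.1 s.
3. the guide plate rests on the pin between the rails, 10 to 50 mm short of its seat (y of guide_plate in the frame of jig between -0.006 and 0.006 m and angle between the x axis of guide_plate and the x axis of jig, either way round below 0.12 rad and x of guide_plate in the frame of seat between -0.05 and -0.01 m and z of guide_plate in the frame of seat between 0.004 and 0.016 m and contact force between guide_plate and jig above 0.3 N).
4. it has dropped over the pin onto the bed (y of guide_plate in the frame of jig between -0.006 and 0.006 m and angle between the x axis of guide_plate and the x axis of jig, either way round below 0.12 rad and x of guide_plate in the frame of seat between -0.004 and 0.004 m and z of guide_plate in the frame of seat below 0.003 m), for 0.1 s.
At the end, for the whole second after the job is handed in: Pin within 1.5 mm of its stop; plate within 4 mm of its seat along and 6 mm across the rails, under 2 mm above the bed, level, square to the rails (0.12 rad); fingers on it (over 3 N), over 8 N on the jig; mallet at rest on the worktop, let go, head 130 mm or more from the jig centre (all of step 2 and value of joint pin above 0.0125 m and y of guide_plate in the frame of jig between -0.006 and 0.006 m and angle between the x axis of guide_plate and the x axis of jig, either way round below 0.12 rad and x of guide_plate in the frame of seat between -0.004 and 0.004 m and z of guide_plate in the frame of seat below 0.002 m and angle between guide_plate's own z axis and vertical below 0.035 rad and contact force between guide_plate and jig above 8 N and contact force between guide_plate and the fingers above 3 N); the arm keeps its last pose, push and grip.
It fails at once if the gripper's fingers push on the jig or its pin (over 5 N) (contact force between the fingers and jig above 5 N).
It fails at once if the sanding block is moved by more than 40 mm (distance of sanding_block from where it was at the start of the episode above 0.04 m).
It fails at once if the tape measure is moved by more than 40 mm (distance of tape_measure from where it was at the start of the episode above 0.04 m).
It fails at once if the offcut is moved by more than 40 mm (distance of offcut_1 from where it was at the start of the episode above 0.04 m).
It also fails if it takes over 66 s, if anything falls off the work surface, if the arm or the gripper's body presses on something with over 40 N, if the wrist force passes 120 N, or if a joint passes its speed limit or range.

## Working session

There is one attempt and no reset: what is moved stays moved. The work goes in short steps, Python scripts to look and compute and a tool call to move; the robot and the scene stay as the last step left them, time stands still between calls to the robot, and variables do not carry over. Pictures are saved under pics/ and viewed, and the job is handed in when it is done.

Besides the shell and the picture viewer there is one more tool, called after "Request:" by a JSON object that holds its "method" and its "body". play_rows: Moves the arm, as the interface text tells. Its arguments: {"type":"object","properties":{"steps":{"type":"string"},"grip_force":{"type":"number"}},"required":["steps"]}

```bash
mkdir -p pics
cat > h.py <<'E'
import numpy as np, cv2
from workcell import r
def snap(n,f):
    s=r.snapshot(n); cv2.imwrite('pics/'+f,s['color']); np.save('pics/'+f+'.npy',s,allow_pickle=True); return s
def load(f): return np.load('pics/'+f+'.npy',allow_pickle=True).item()
def ray(s,u,v,fish=False):
    K=np.array(s['camera_matrix']);R=cv2.Rodrigues(np.array(s['rvec'],float))[0];t=np.array(s['tvec'],float).ravel()
    if fish:
        x=(u-K[0,2])/K[0,0];y=(v-K[1,2])/K[1,1];th=np.hypot(x,y);k=np.sin(th)/max(th,1e-9);d=np.array([x*k,y*k,np.cos(th)])
    else: d=np.array([(u-K[0,2])/K[0,0],(v-K[1,2])/K[1,1],1.])
    return -R.T@t, R.T@d
def onz(s,u,v,z,fish=False):
    c,d=ray(s,u,v,fish); return c+d*(z-c[2])/d[2]
def proj(s,p):
    q,_=cv2.projectPoints(np.array(p,float).reshape(-1,1,3),np.array(s['rvec'],float),np.array(s['tvec'],float),np.array(s['camera_matrix']),None); return q.reshape(-1,2)
E
python3 - <<'E'
from h import *
print(r.sense())
for n in('side','top','wrist'):
    s=snap(n,n+'0.png'); print(n,ray(s,280,210))
E
```

```text
{'clock': 0.0, 'joints': array([ 9.80721198e-01,  2.63515141e-01, -4.89714838e-02,  1.25938817e+00,
        4.05749306e-05,  1.41551101e+00]), 'joint_vel': array([-0.00125264,  0.00024673, -0.00057956,  0.00123823,  0.00026574,
       -0.00067252]), 'effort': array([-2.86472550e-04, -6.37614584e+01,  3.84562004e+01,  1.37404067e-02,
       -2.58424672e-05, -2.72973303e-06]), 'ee_pos': array([0.22096665, 0.47591906, 0.23081645]), 'orientation': array([ 8.42976685e-01,  5.37949828e-01, -5.02095600e-04,  1.97703733e-04]), 'contact_force': array([ 0.12445218, -0.35536209, -0.16380626]), 'wrist_torque': array([0.04233816, 0.01532689, 0.02457338]), 'finger_gap': 0.9976233112297029}
side (array([-0.02191206, -1.06328681,  1.09793962]), array([ 0.34492652,  0.6628213 , -0.66469117]))
top (array([ 0.26729288, -0.03708484,  1.33556979]), array([ 0.21347042, -0.00926388, -0.97693427]))
wrist (array([0.15179264, 0.50662718, 0.37439188]), array([ 0.28660571, -0.11735257, -0.95100867]))
```

View pics/top0.png

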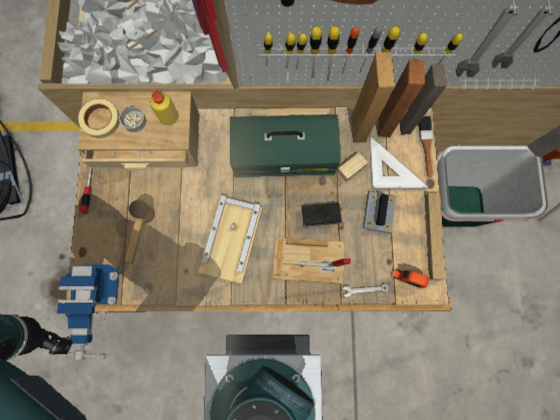

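View pics/side0.png

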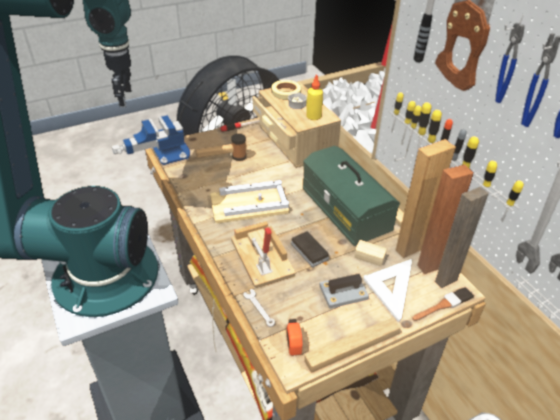

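View pics/wrist0.png

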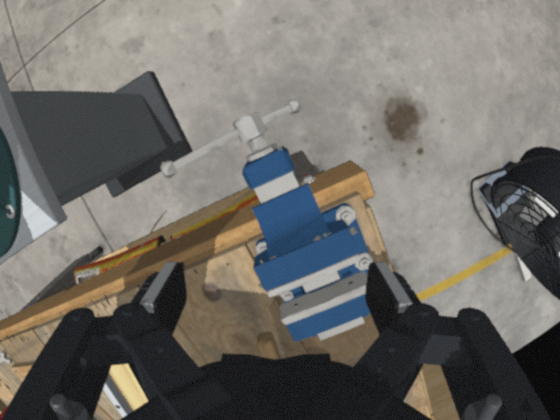

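Run:
```python
from h import *
s=load('top0.png');im=s['color']
def c(n,u0,v0,u1,v1,k):
    cv2.imwrite('pics/'+n,cv2.resize(im[v0:v1,u0:u1],None,fx=k,fy=k,interpolation=cv2.INTER_CUBIC))
c('t_jig.png',190,180,280,290,5); c('t_mal.png',105,190,175,275,6); c('t_plate.png',340,130,440,290,3.7)
s=load('side0.png');im=s['color'];c('s_jm.png',190,130,310,230,6);c('s_pl.png',290,230,410,330,6)
```

```text
(no output)
```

View pics/t_jig.png

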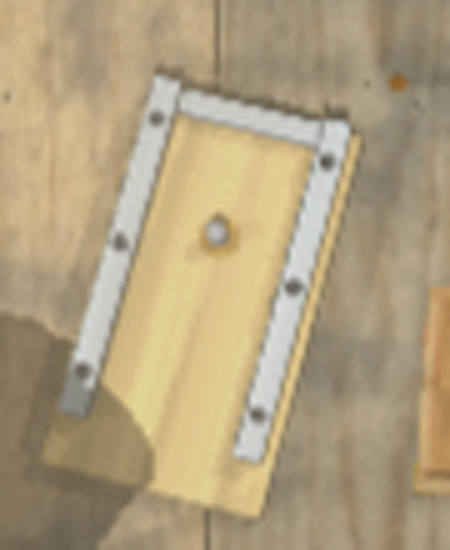

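View pics/t_mal.png

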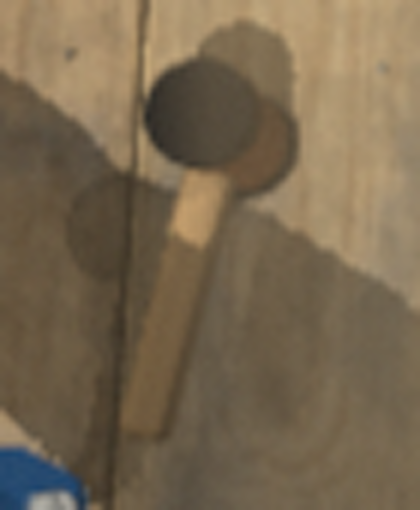

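View pics/t_plate.png

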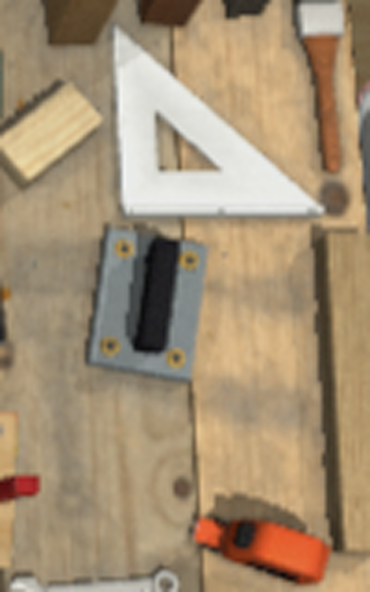

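View pics/s_jm.png

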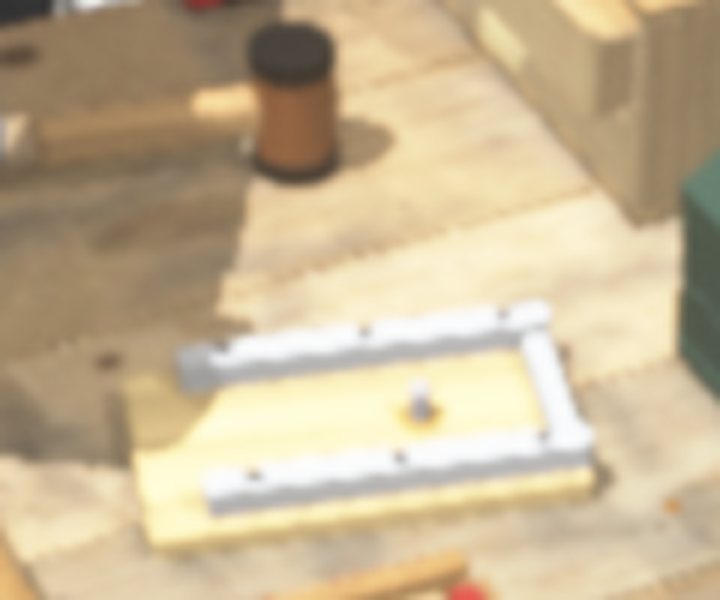

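View pics/s_pl.png

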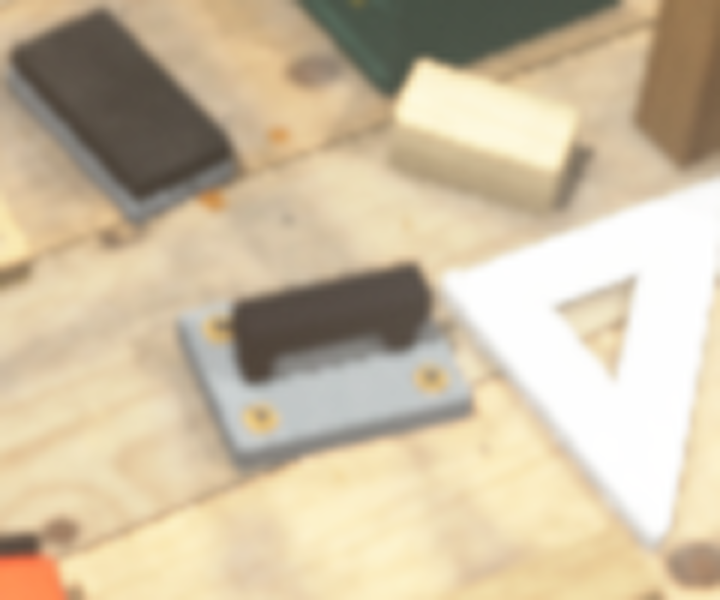

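Run:
```python
from h import *
s=load('top0.png');im=s['color']
def P(k,u0,v0,pts,z):
    for p in pts:
        u=(p[0]+.5)/k-.5+u0;v=(p[1]+.5)/k-.5+v0
        print(p,(u,v),onz(s,u,v,z).round(4))
print('jig rails'); P(5,190,180,[(157,70),(350,122),(58,410),(88,418),(235,457),(263,464)],.038)
print('pin'); P(5,190,180,[(217,232)],.042-.001)
print('bed near corners');P(5,190,180,[(42,460),(258,518)],.018)
print('mal head top');P(6,105,190,[(202,112),(145,112),(258,112),(202,57),(202,168)],.084)
print('mal handle end');P(6,105,190,[(122,432),(168,440),(146,436),(210,180)],.055)
print('plate corners');P(3.7,340,130,[(108,228),(207,246),(190,380),(88,362)],.016)
print('bush');P(3.7,340,130,[(124,248),(189,260),(175,357),(110,346)],.016)
print('handle');P(3.7,340,130,[(150,236),(180,240),(162,352),(134,348)],.057)
print('obst offc',);P(3.7,340,130,[(65,82),(102,120)],.036)
hsv=cv2.cvtColor(im,cv2.COLOR_BGR2HSV)
m=((hsv[...,1]<40)&(hsv[...,2]>150)).astype(np.uint8); m2=np.zeros_like(m);m2[185:280,200:268]=m[185:280,200:268]
n,l,st,ce=cv2.connectedComponentsWithStats(m2);print(st)
i=1+np.argmax(st[1:,4]);v,u=np.where(l==i)
w=np.array([onz(s,a,b,.038)[:2] for a,b in zip(u,v)],np.float32)
print(cv2.minAreaRect(w)); print(cv2.boxPoints(cv2.minAreaRect(w)))
```

```text
jig rails
(157, 70) (221.0, 193.6) [0.5998 0.1214 0.038 ]
(350, 122) (259.6, 204.0) [0.5686 0.0094 0.038 ]
(58, 410) (201.2, 261.6) [0.4031 0.1721 0.038 ]
(88, 418) (207.2, 263.2) [0.3986 0.1552 0.038 ]
(235, 457) (236.6, 271.0) [0.3767 0.0724 0.038 ]
(263, 464) (242.2, 272.4) [0.3728 0.0568 0.038 ]
pin
(217, 232) (233.0, 226.0) [0.5038 0.0846 0.041 ]
bed near corners
(42, 460) (198.0, 271.6) [0.3769 0.1835 0.018 ]
(258, 518) (241.2, 283.2) [0.3442 0.0606 0.018 ]
mal head top
(202, 112) (138.25, 208.25) [0.5464 0.3441 0.084 ]
(145, 112) (128.75, 208.25) [0.5465 0.3705 0.084 ]
(258, 112) (147.58333333333334, 208.25) [0.5464 0.3183 0.084 ]
(202, 57) (138.25, 199.08333333333334) [0.5726 0.3458 0.084 ]
(202, 168) (138.25, 217.58333333333334) [0.52   0.3425 0.084 ]
mal handle end
(122, 432) (124.91666666666667, 261.5833333333333) [0.4018 0.3803 0.055 ]
(168, 440) (132.58333333333334, 262.9166666666667) [0.3981 0.3589 0.055 ]
(146, 436) (128.91666666666666, 262.25) [0.4    0.3691 0.055 ]
(210, 180) (139.58333333333334, 219.58333333333334) [0.5201 0.3471 0.055 ]
plate corners
(108, 228) (36
[... 693 characters left out ...]
80, 240) (388.2837837837838, 194.5) [ 0.5914 -0.3587  0.057 ]
(162, 352) (383.4189189189189, 224.77027027027026) [ 0.5036 -0.3402  0.057 ]
(134, 348) (375.85135135135135, 223.68918918918916) [ 0.5067 -0.319   0.057 ]
obst offc
(65, 82) (357.2027027027027, 151.7972972972973) [ 0.7275 -0.2789  0.036 ]
(102, 120) (367.2027027027027, 162.06756756756755) [ 0.6955 -0.3072  0.036 ]
[[     0      0    560    420 234326]
 [   204    195     56     77    864]
 [   232    225      3      4     10]]
((0.48509112000465393, 0.09024401009082794), (0.11813418567180634, 0.2002112865447998), 75.37383270263672)
[[0.37331438 0.05836885]
 [0.56703764 0.00781324]
 [0.59686786 0.12211917]
 [0.4031446  0.17267478]]
```

```bash
cat >> h.py <<'E'
from scipy.spatial.transform import Rotation as Ro
def to(xyz,yawx):
    s=r.sense(); R=Ro.from_quat(s['orientation']); p=np.array(s['ee_pos'])
    x=np.array([np.cos(yawx),np.sin(yawx),0]);z=np.array([0,0,-1.]);T=np.column_stack([x,np.cross(z,x),z])
    d=R.inv().apply(np.array(xyz)-p)*100; rv=(R.inv()*Ro.from_matrix(T)).as_rotvec()
    print('t',round(s['clock'],2),'pos',p.round(4),'shift cm',d.round(2),'rot',rv.round(3),'F',np.array(s['contact_force']).round(1),'M',np.array(s['wrist_torque']).round(2),'gap',round(s['finger_gap']*8.54,2))
E
python3 -c "
from h import *
to([.4823,.355,.13],1.402)"
```

```text
t 0.15 pos [0.221  0.476  0.2309] shift cm [ 0.04 28.79 10.09] rot [-0.     0.001 -0.266] F [ 0.2  0.3 -0. ] M [ 0.06  0.04 -0.02] gap 8.52
```

Request:
{"method": "play_rows", "body": {"steps": "0 4.8 1 0 0 0 6; 0 4.8 1 0 0 0 6; 0 4.8 1 0 0 0 6; 0 4.8 1 0 0 0 6; 0 4.8 1 0 0 0 6; 0 4.8 1 0 0 0 6; 0 0 0 0 0 -0.15 6; 0 0 0 0 0 -0.116 6"}}

```text
clock: 1.15
ee_pos: [0.4902, 0.3503, 0.1668]
orientation: [0.762, 0.648, -0.002, -0.0]
contact_force: [0.2, -0.1, 0.5]
finger_gap: 0.706
```

```bash
python3 -c "
from h import *
to([.4823,.355,.13],1.402); s=snap('wrist','w1.png');s=snap('top','t1.png')"
```

```text
t 1.15 pos [0.4902 0.3503 0.1668] shift cm [ 0.34 -0.85  3.68] rot [-0.003  0.002  0.008] F [ 0.2 -0.1  0.5] M [ 0.06  0.02 -0.  ] gap 6.03
```

View pics/w1.png

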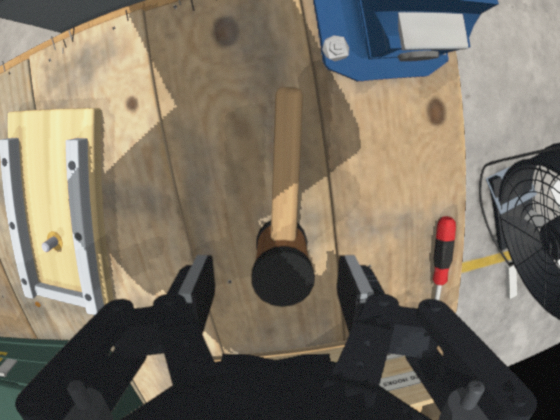

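```bash
python3 -c "
from h import *
s=load('w1.png');print(s['camera_matrix'])
for u,v,z in [(283,275,.084),(289,89,.055),(285,238,.055),(52,243,.041),(9,139,.038),(82,139,.038),(22,299,.038),(100,313,.038),(30,110,.018),(101,110,.018)]: print(u,v,onz(s,u,v,z,True).round(4))"
```

```text
[[325.1922621    0.         275.47571703]
 [  0.         325.1922621  206.17445217]
 [  0.           0.           1.        ]]
283 275 [0.5419 0.3466 0.084 ]
289 89 [0.4017 0.3737 0.055 ]
285 238 [0.5227 0.3518 0.055 ]
52 243 [0.5003 0.1009 0.041 ]
9 139 [0.3778 0.0758 0.038 ]
82 139 [0.4038 0.1775 0.038 ]
22 299 [ 5.712e-01 -4.000e-04  3.800e-02]
100 313 [0.5935 0.1273 0.038 ]
30 110 [0.3533 0.0993 0.018 ]
101 110 [0.3803 0.1938 0.018 ]
```

```bash
python3 -c "
from h import *
to([.4805,.3565,.024],1.40)"
```

```text
t 1.25 pos [0.49   0.3505 0.1669] shift cm [ 0.46 -0.99 14.29] rot [-0.003  0.002  0.008] F [-0.4  1.6  0.7] M [0.01 0.04 0.01] gap 6.0
```

Request:
{"method": "play_rows", "body": {"steps": "0.45 -1 2 0 0 0.008 6; 0 0 4 0 0 0 6; 0 0 4 0 0 0 6; 0 0 2.5 0 0 0 6; 0 0 1 0 0 0 6"}}

```text
clock: 1.88
ee_pos: [0.4799, 0.3578, 0.0293]
orientation: [0.77, 0.639, -0.0, -0.0]
contact_force: [-0.8, 0.1, -0.1]
finger_gap: 0.706
```

```bash
python3 -c "
from h import *
to([.4805,.3565,.024],1.40)"
```

```text
t 1.88 pos [0.4799 0.3578 0.0293] shift cm [-0.11  0.08  0.53] rot [-0.001  0.    -0.015] F [-0.8  0.1 -0.1] M [0.02 0.07 0.02] gap 6.03
```

Request:
{"method": "play_rows", "body": {"steps": "0 0 0.5 0 0 -0.015 6; 0 0 0 0 0 0 2; 0 0 0 0 0 0 1.5; 0 0 0 0 0 0 1.5; 0 0 0 0 0 0 1.5; 0 0 0 0 0 0 1.5; 0 0 0 0 0 0 1.5", "grip_force": 80}}

```text
clock: 2.75
ee_pos: [0.4806, 0.3584, 0.0261]
orientation: [0.765, 0.644, 0.001, -0.0]
contact_force: [-0.7, -0.1, -3.7]
finger_gap: 0.248
```

```bash
python3 -c "
from h import *
to([.4805,.3565,.024],1.40);s=snap('wrist','w2.png')"
```

```text
t 2.75 pos [0.4806 0.3584 0.0261] shift cm [-0.19  0.03  0.21] rot [ 0.001 -0.001 -0.001] F [-0.7 -0.1 -3.7] M [0.01 0.14 0.06] gap 2.12
```

View pics/w2.png

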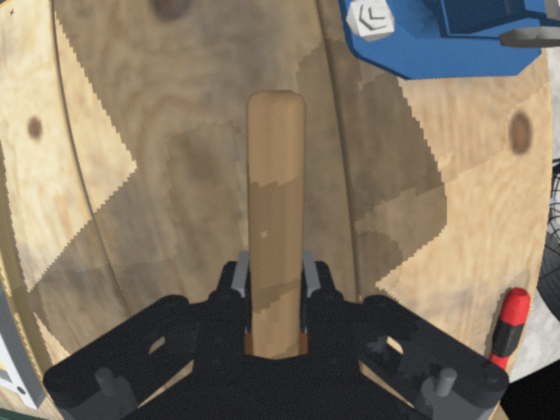

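```bash
python3 -c "
from h import *
s=load('w2.png')
for u,v in [(249,93),(305,93),(276,91),(276,240)]: print(onz(s,u,v,.055,True).round(4))"
```

```text
[0.3986 0.3618 0.055 ]
[0.4019 0.3809 0.055 ]
[0.3996 0.3711 0.055 ]
[0.454  0.3617 0.055 ]
```

Request:
{"method": "play_rows", "body": {"steps": "0 0 -2 0 0 0 1.5; 0 0 -4 0 0 0 1.5; 0 0 -4 0 0 0 1.5; 0 0 -2 0 0 0 1.5; 0 0 0 0 0 0 1.5; 0 0 0 0 0 0 1.5"}}

```text
clock: 3.55
ee_pos: [0.4795, 0.3577, 0.1477]
orientation: [0.765, 0.644, -0.001, -0.0]
contact_force: [0.8, 0.3, -4.2]
finger_gap: 0.244
```

```bash
python3 -c "
from h import *
to([.4805,.3565,.15],1.40);s=snap('wrist','w3.png');snap('side','s3.png');snap('top','t3.png')"
```

```text
t 3.55 pos [0.4795 0.3577 0.1477] shift cm [-0.1   0.12 -0.23] rot [-0.002  0.001 -0.001] F [ 0.8  0.3 -4.2] M [0.04 0.15 0.03] gap 2.08
```

View pics/s3.png

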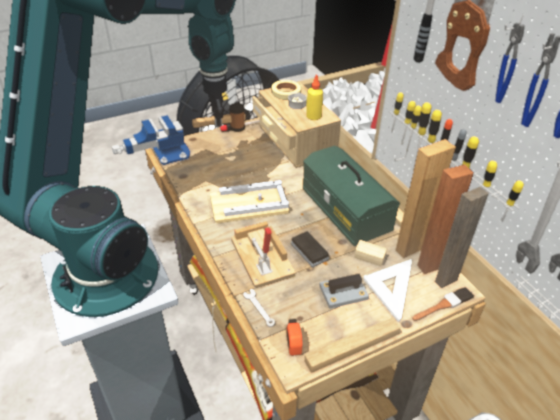

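View pics/t3.png

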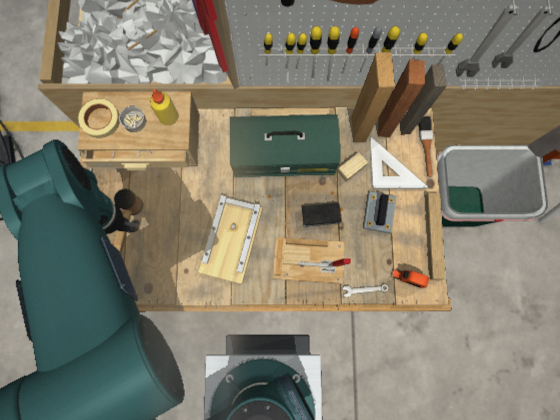

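```bash
python3 -c "
from h import *
to([.4383,.0964,.10],1.40)"
```

```text
t 3.7 pos [0.4794 0.3576 0.1476] shift cm [-26.44   0.43   4.79] rot [-0.002  0.001 -0.001] F [-0.   0.1 -3.5] M [0.04 0.2  0.05] gap 2.07
```

Request:
{"method": "play_rows", "body": {"steps": "-4.4 0.1 0.3 0 0 0 1.5; -4.4 0.1 0.6 0 0 0 1.5; -4.4 0.1 0.8 0 0 0 1.5; -4.4 0.1 0.8 0 0 0 1.5; -4.4 0.1 0.8 0 0 0 1.5; -4 0 0.8 0 0 0 1.5; -0.4 0 0 0 0 0 1.5; 0 0 0 0 0 0 1.5"}}

```text
clock: 4.7
ee_pos: [0.4357, 0.0893, 0.1011]
orientation: [0.765, 0.644, -0.004, -0.002]
contact_force: [-0.3, 0.3, -3.3]
finger_gap: 0.244
```

```bash
python3 -c "
from h import *
to([.4383,.0964,.10],1.40);snap('top','t4.png');snap('side','s4.png');snap('wrist','w4.png')
im=cv2.imread('pics/s4.png');cv2.imwrite('pics/s4c.png',cv2.resize(im[100:240,170:330],None,fx=4.5,fy=4.2))"
```

```text
t 4.7 pos [0.4357 0.0893 0.1011] shift cm [0.75 0.14 0.11] rot [-0.007  0.003 -0.   ] F [-0.3  0.3 -3.3] M [0.02 0.13 0.05] gap 2.08
```

View pics/s4c.png

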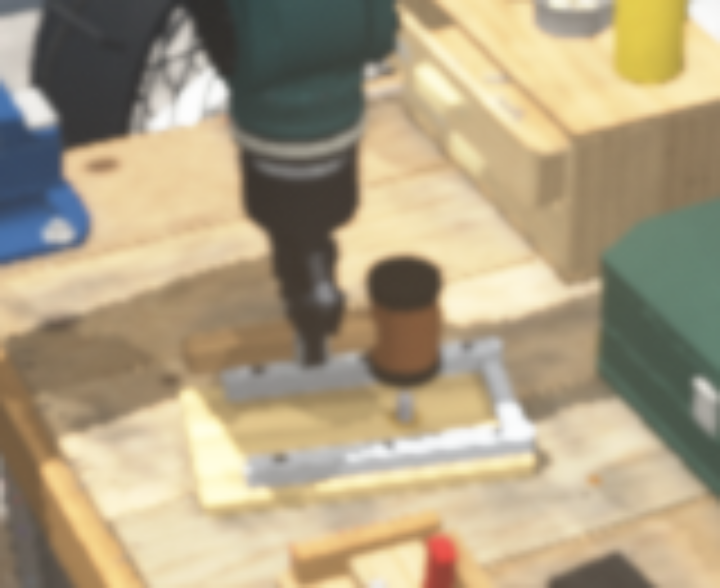

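View pics/t4.png

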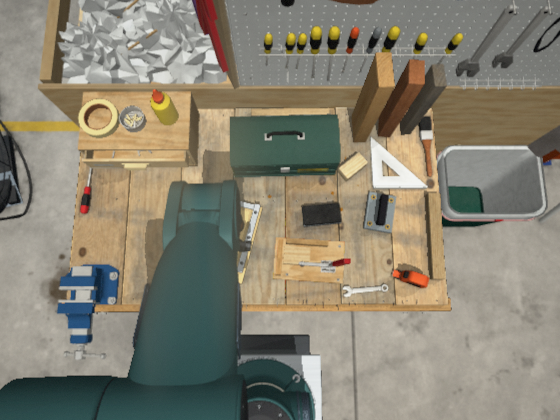

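View pics/w4.png

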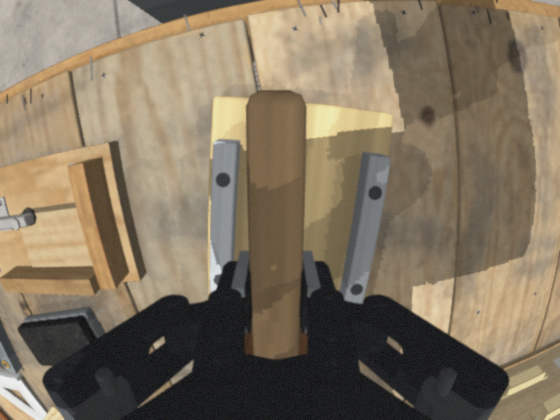

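```bash
python3 -c "
from h import *
s=load('w4.png')
for u,v,z in [(238,141,.038),(364,152,.038),(216,142,.038),(389,156,.038),(235,250,.038),(345,297,.038),(214,97,.018),(392,114,.018)]: print(u,v,onz(s,u,v,z,True).round(4))"
```

```text
238 141 [0.3769 0.0741 0.038 ]
364 152 [0.397  0.1538 0.038 ]
216 142 [0.3748 0.06   0.038 ]
389 156 [0.4021 0.171  0.038 ]
235 250 [0.4508 0.0569 0.038 ]
345 297 [0.5041 0.1304 0.038 ]
214 97 [0.3445 0.0606 0.018 ]
392 114 [0.3756 0.1836 0.018 ]
```

Request:
{"method": "play_rows", "body": {"steps": "0.75 0.15 0 -0.007 0.003 0 1.5; 0 0 0.4 0 0 0 1.5; 0 0 0 0 0 0 1.5"}}

```text
clock: 5.22
ee_pos: [0.4391, 0.0992, 0.097]
orientation: [0.764, 0.646, 0.0, 0.0]
contact_force: [-0.1, 0.3, -2.7]
finger_gap: 0.244
```

```bash
python3 -c "
from h import *
to([.4383,.0964,.10],1.40);snap('side','s5.png')
im=cv2.imread('pics/s5.png');cv2.imwrite('pics/s5c.png',cv2.resize(im[150:225,200:300],None,fx=8,fy=8))"
```

```text
t 5.22 pos [0.4391 0.0992 0.097 ] shift cm [-0.29 -0.03 -0.3 ] rot [ 0.001 -0.     0.004] F [-0.1  0.3 -2.7] M [ 0.04  0.19 -0.01] gap 2.09
```

View pics/s5c.png

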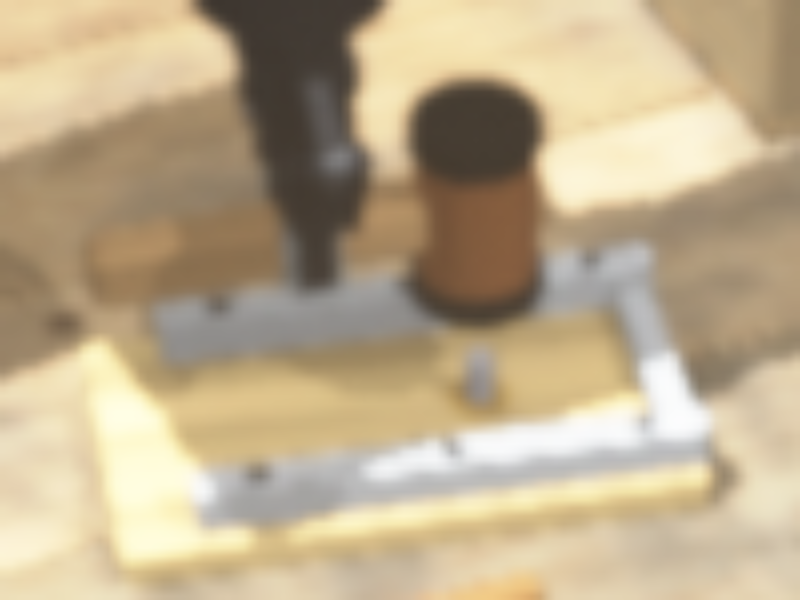

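Request:
{"method": "play_rows", "body": {"steps": "-0.2 0 1.5 0 0 0 1.5; 0 0 1 0 0 0 1.5; 0 0 0.7 0 0 0 1.5; 0 0 0.5 0 0 0 1.5"}}

```text
clock: 5.78
ee_pos: [0.4395, 0.0973, 0.0595]
orientation: [0.764, 0.646, 0.001, 0.001]
contact_force: [-2.7, 1.1, 1.8]
finger_gap: 0.242
```

```bash
python3 -c "
from h import *
to([.4383,.0964,.054],1.40)"
```

```text
t 5.78 pos [0.4395 0.0973 0.0595] shift cm [-0.11 -0.1   0.55] rot [ 0.002 -0.001  0.004] F [-2.7  1.1  1.8] M [-0.03  0.33  0.02] gap 2.07
```

Request:
{"method": "play_rows", "body": {"steps": "0 0 0.5 0 0 0 1.5; 0 0 0.4 0 0 0 1.5; 0 0 0.4 0 0 0 1.5"}}

```text
clock: 6.15
ee_pos: [0.4401, 0.0974, 0.0471]
orientation: [0.763, 0.646, 0.002, 0.001]
contact_force: [-8.7, 1.2, 14.6]
finger_gap: 0.247
```

```bash
python3 -c "
from h import *
to([.4383,.0964,.054],1.40)"
```

```text
t 6.15 pos [0.4401 0.0974 0.0471] shift cm [-0.13 -0.15 -0.7 ] rot [ 0.004 -0.001  0.004] F [-8.7  1.2 14.6] M [ 0.02  0.9  -0.03] gap 2.11
```

```bash
python3 -c "
from h import *
snap('side','s6.png')
im=cv2.imread('pics/s6.png');cv2.imwrite('pics/s6c.png',cv2.resize(im[150:225,200:300],None,fx=8,fy=8))"
```

```text
(no output)
```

View pics/s6c.png

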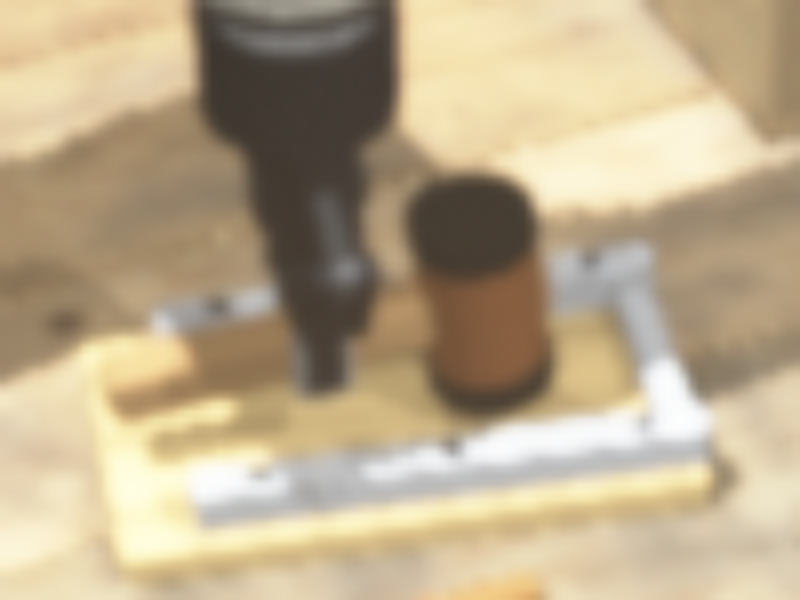

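Request:
{"method": "play_rows", "body": {"steps": "0 0 -1.5 0 0 0 1.5; 0 0 -3 0 0 0 1.5; 0 0 -3 0 0 0 1.5; 0 0 -3 0 0 0 1.5; 0 0 0 0 0 0 1.5"}}

```text
clock: 6.82
ee_pos: [0.4397, 0.0974, 0.1539]
orientation: [0.764, 0.646, 0.002, 0.001]
contact_force: [0.1, -0.3, -3.9]
finger_gap: 0.245
```

```bash
python3 -c "
from h import *
to([.4823,.355,.14],1.40)
snap('side','s7.png')
im=cv2.imread('pics/s7.png');cv2.imwrite('pics/s7c.png',cv2.resize(im[125:225,200:300],None,fx=6,fy=6,interpolation=cv2.INTER_CUBIC))"
```

```text
t 6.83 pos [0.4397 0.0974 0.1539] shift cm [26.11 -0.08  1.41] rot [ 0.004 -0.001  0.004] F [ 0.1 -0.3 -3.9] M [0.03 0.13 0.03] gap 2.09
```

View pics/s7c.png

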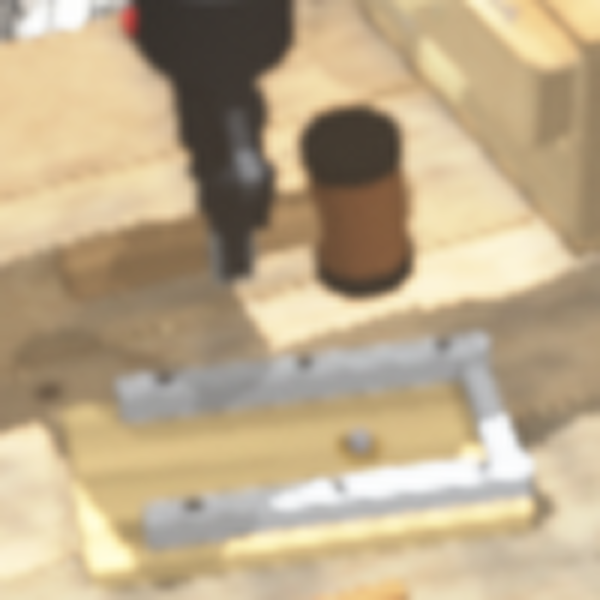

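```bash
python3 -c "
from h import *
s=load('s7.png')
q=proj(s,[[.5045,.0852,.018],[.5045,.0852,.028],[.5045,.0852,.0295],[.5045,.0852,.041]]); print((q+.5-[200,125])*6)
for f,z in(('s4.png',.041),('s7.png',.028)):
    s=load(f);g=cv2.cvtColor(s['color'],cv2.COLOR_BGR2HSV)
    m=((g[...,1]<60)&(g[...,2]>90)).astype(np.uint8);p=proj(s,[.5045,.0852,z])[0].astype(int)
    sub=m[p[1]-9:p[1]+9,p[0]-5:p[0]+6];v,u=np.where(sub);print(p,sub,)
"
```

```text
[[364.17486979 450.59973004]
 [363.95356598 436.1211156 ]
 [363.92021791 433.93934652]
 [363.66321557 417.12518558]]
[260 194] [[0 0 0 0 0 0 0 0 0 0 0]
 [0 0 0 0 0 0 0 0 0 0 0]
 [0 0 0 0 0 0 0 0 0 0 0]
 [0 0 0 0 0 0 0 0 0 0 0]
 [0 0 0 0 0 0 0 0 0 0 0]
 [0 0 0 0 0 0 0 0 0 0 0]
 [0 0 0 0 0 0 0 0 0 0 0]
 [0 0 0 0 0 0 0 0 0 0 0]
 [0 0 0 0 1 1 0 0 0 0 0]
 [0 0 0 1 1 1 1 0 0 0 0]
 [0 0 0 1 1 1 1 0 0 0 0]
 [0 0 0 1 1 1 1 0 0 0 0]
 [0 0 0 1 1 1 1 0 0 0 0]
 [0 0 0 1 1 1 1 0 0 0 0]
 [0 0 0 0 1 1 0 0 0 0 0]
 [0 0 0 0 0 0 0 0 0 0 0]
 [0 0 0 0 0 0 0 0 0 0 0]
 [0 0 0 0 0 0 0 0 0 0 0]]
[260 197] [[1 1 1 1 1 1 1 1 1 1 1]
 [1 1 1 1 1 1 1 1 1 1 1]
 [1 1 1 1 1 1 1 1 1 0 0]
 [1 0 0 0 0 0 0 0 0 0 0]
 [0 0 0 0 0 0 0 0 0 0 0]
 [0 0 0 0 0 0 0 0 0 0 0]
 [0 0 0 0 0 0 0 0 0 0 0]
 [0 0 0 0 0 0 0 0 0 0 0]
 [0 0 0 0 0 1 0 0 0 0 0]
 [0 0 0 1 1 1 0 0 0 0 0]
 [0 0 0 1 1 1 1 0 0 0 0]
 [0 0 0 0 1 1 0 0 0 0 0]
 [0 0 0 0 0 0 0 0 0 0 0]
 [0 0 0 0 0 0 0 0 0 0 0]
 [0 0 0 0 0 0 0 0 0 0 1]
 [0 0 0 0 1 1 1 1 1 1 1]
 [1 1 1 1 1 1 1 1 1 1 1]
 [1 1 1 1 1 1 1 1 1 1 1]]
```

Request:
{"method": "play_rows", "body": {"steps": "4.4 0 0 0 0 0 1.5; 4.4 0 0 0 0 0 1.5; 4.4 0 0.2 0 0 0 1.5; 4.4 0 0.2 0 0 0 1.5; 4.4 0 0.2 0 0 0 1.5; 3.4 0 0.2 0 0 0 1.5; 0 0 2 0.08 0 0 1.5; 0 0 0 0 0 0 1.5"}}

```text
clock: 7.88
ee_pos: [0.4786, 0.3546, 0.1098]
orientation: [0.763, 0.644, -0.032, -0.033]
contact_force: [0.4, -1.1, -3.8]
finger_gap: 0.24
```

```bash
python3 -c "
from h import *
to([.4823,.355,.03],1.40)
snap('side','s8.png')
im=cv2.imread('pics/s8.png');cv2.imwrite('pics/s8c.png',cv2.resize(im[90:190,180:280],None,fx=6,fy=6,interpolation=cv2.INTER_CUBIC))"
```

```text
t 7.88 pos [0.4786 0.3546 0.1098] shift cm [0.16 1.08 7.92] rot [-0.091  0.007  0.002] F [ 0.4 -1.1 -3.8] M [0.03 0.06 0.01] gap 2.05
```

View pics/s8c.png

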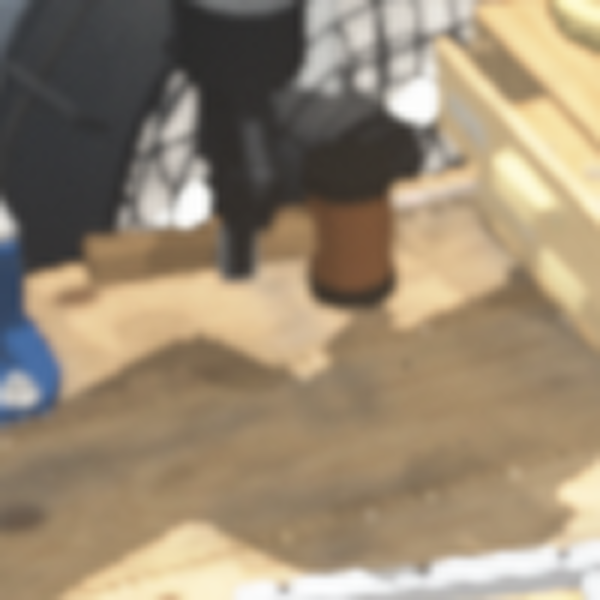

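Request:
{"method": "play_rows", "body": {"steps": "0 0.3 3 0 0 0 1.5; 0 0.3 3 0 0 0 1.5; 0 0.2 1.5 0 0 0 1.5; 0 0 0.5 0 0 0 1.5; 0 0 0 0 0 0 1.5"}}

```text
clock: 8.55
ee_pos: [0.48, 0.3532, 0.0313]
orientation: [0.764, 0.644, -0.027, -0.029]
contact_force: [-0.2, -0.5, -2.9]
finger_gap: 0.245
```

```bash
python3 -c "
from h import *
to([.4823,.355,.024],1.40)"
```

```text
t 8.55 pos [0.48   0.3532 0.0313] shift cm [0.22 0.26 0.72] rot [-0.079  0.004  0.001] F [-0.2 -0.5 -2.9] M [0.07 0.02 0.04] gap 2.09
```

Request:
{"method": "play_rows", "body": {"steps": "0 0 0.4 0 0 0 1.5; 0 0 0.3 0 0 0 1.5; 0 0 0 0 0 0 1.5"}}

```text
clock: 8.93
ee_pos: [0.4801, 0.3536, 0.0256]
orientation: [0.764, 0.644, -0.026, -0.028]
contact_force: [0.6, -0.1, -2.8]
finger_gap: 0.243
```

```bash
python3 -c "
from h import *
to([.4823,.355,.024],1.40)"
```

```text
t 8.93 pos [0.4801 0.3536 0.0256] shift cm [0.17 0.2  0.15] rot [-0.076  0.002  0.001] F [ 0.6 -0.1 -2.8] M [0.08 0.05 0.02] gap 2.08
```

Request:
{"method": "play_rows", "body": {"steps": "0 0 0.2 0 0 0 1.5; 0 0 0.2 0 0 0 1.5; 0 0 0 0 0 0 1.5"}}

```text
clock: 9.3
ee_pos: [0.4802, 0.354, 0.0253]
orientation: [0.764, 0.644, -0.024, -0.028]
contact_force: [-1.3, 0.0, -3.2]
finger_gap: 0.245
```

```bash
python3 -c "
from h import *
to([.4823,.355,.024],1.40)
snap('side','s9.png')
im=cv2.imread('pics/s9.png');cv2.imwrite('pics/s9c.png',cv2.resize(im[90:190,180:280],None,fx=6,fy=6,interpolation=cv2.INTER_CUBIC))"
```

```text
t 9.3 pos [0.4802 0.354  0.0253] shift cm [0.13 0.2  0.11] rot [-0.074  0.001  0.001] F [-1.3  0.  -3.2] M [ 0.02  0.06 -0.02] gap 2.09
```

View pics/s9c.png

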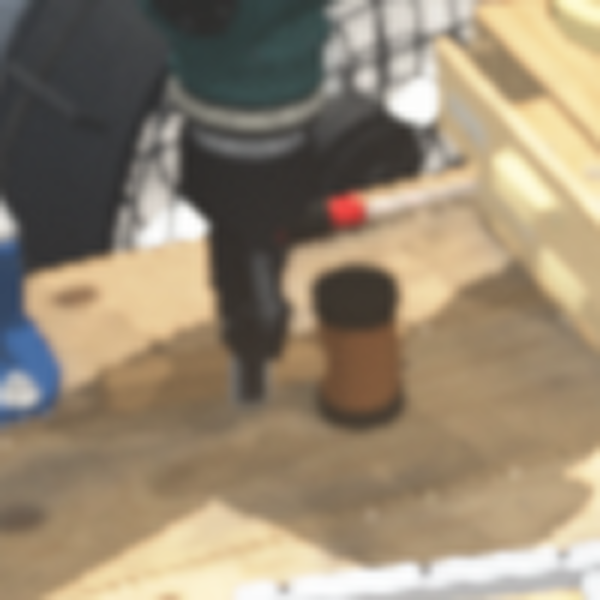

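Request:
{"method": "play_rows", "body": {"steps": "0 0 0.5 0 0 0 1.5; 0 0 0.4 0 0 0 1.5"}}

```text
clock: 9.6
ee_pos: [0.4773, 0.3551, 0.0192]
orientation: [0.764, 0.644, -0.024, -0.03]
contact_force: [-14.6, -0.3, 30.9]
finger_gap: 0.243
```

```bash
python3 -c "
from h import *
to([.4823,.355,.024],1.40)"
```

```text
t 9.6 pos [0.4773 0.3551 0.0192] shift cm [ 0.08  0.46 -0.51] rot [-0.076 -0.002  0.002] F [-14.6  -0.3  30.9] M [-0.31  2.2  -0.11] gap 2.07
```

Request:
{"method": "play_rows", "body": {"steps": "0 0 -0.5 0 0 0 1.5; 0 0 0 0 0 0 1.5"}}

```text
clock: 9.85
ee_pos: [0.4776, 0.3552, 0.0244]
orientation: [0.764, 0.645, -0.024, -0.03]
contact_force: [-0.2, -0.5, -4.1]
finger_gap: 0.242
```

```bash
python3 -c "
from h import *
to([.4823,.355,.024],1.40)
snap('side','s10.png')
im=cv2.imread('pics/s10.png');cv2.imwrite('pics/s10c.png',cv2.resize(im[90:190,180:280],None,fx=6,fy=6,interpolation=cv2.INTER_CUBIC))"
```

```text
t 9.85 pos [0.4776 0.3552 0.0244] shift cm [0.06 0.47 0.  ] rot [-0.076 -0.002  0.002] F [-0.2 -0.5 -4.1] M [-0.03  0.05  0.02] gap 2.07
```

View pics/s10c.png

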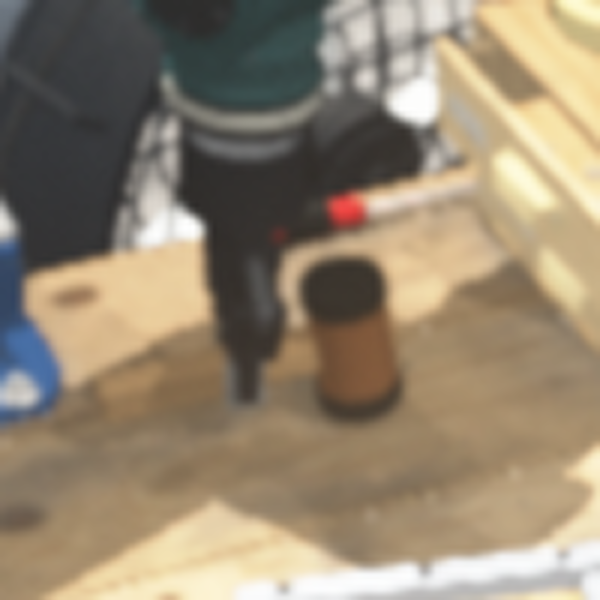

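Request:
{"method": "play_rows", "body": {"steps": "0 0 -0.3 0.08 0 0 1.5; 0 0 0 0 0 0 1.5"}}

```text
clock: 10.15
ee_pos: [0.4775, 0.355, 0.0264]
orientation: [0.762, 0.643, -0.051, -0.061]
contact_force: [1.3, -0.2, -3.5]
finger_gap: 0.245
```

```bash
python3 -c "
from h import *
to([.4823,.355,.024],1.40)
snap('side','s11.png')
im=cv2.imread('pics/s11.png');cv2.imwrite('pics/s11c.png',cv2.resize(im[90:190,180:280],None,fx=6,fy=6,interpolation=cv2.INTER_CUBIC))"
```

```text
t 10.15 pos [0.4775 0.355  0.0264] shift cm [0.08 0.5  0.16] rot [-0.158 -0.001  0.002] F [ 1.3 -0.2 -3.5] M [ 0.01 -0.11 -0.  ] gap 2.09
```

View pics/s11c.png

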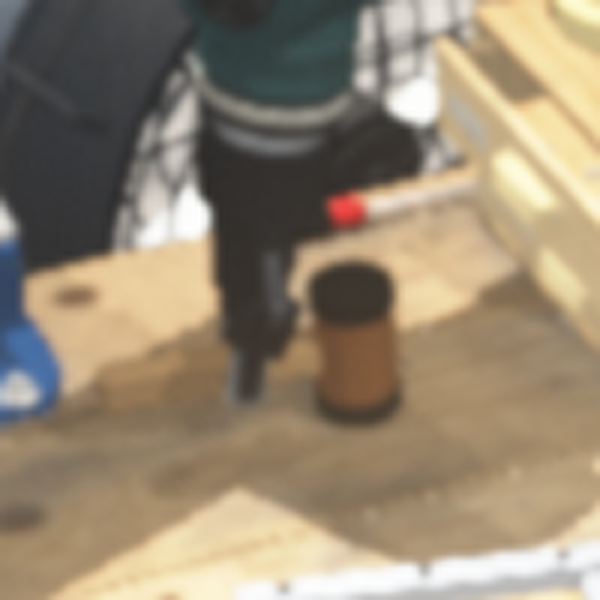

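Request:
{"method": "play_rows", "body": {"steps": "0 0 0 0 0 0 3; 0 0 0 0 0 0 5; 0 0 0 0 0 0 6; 0 0 0 0 0 0 6; 0 -0.2 -2 0 0 0 6; 0 -0.4 -4 0 0 0 6; 0 -0.4 -4 -0.15 0 0 6; 0 0 -3 0 0 0 6"}}

```text
clock: 11.2
ee_pos: [0.4812, 0.3536, 0.1586]
orientation: [0.764, 0.645, -0.001, -0.001]
contact_force: [0.5, 0.3, 0.7]
finger_gap: 0.699
```

```bash
python3 -c "
from h import *
to([.5,-.2,.2],1.38)
snap('side','s12.png');snap('wrist','w12.png')"
```

```text
t 11.2 pos [0.4812 0.3536 0.1586] shift cm [-54.27  11.1   -4.12] rot [-0.003  0.001  0.023] F [0.5 0.3 0.7] M [ 0.03 -0.01  0.04] gap 5.97
```

View pics/s12.png

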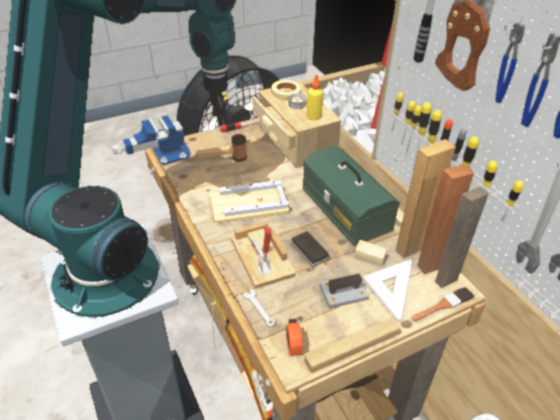

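View pics/w12.png

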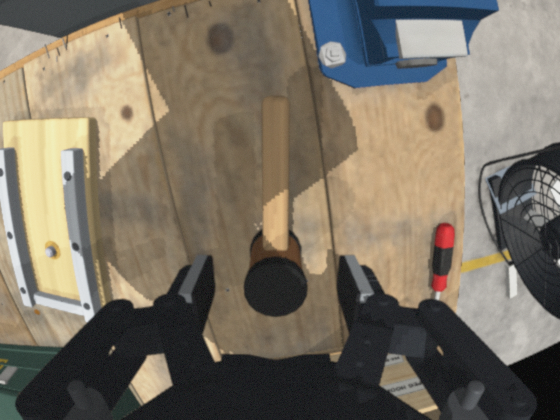

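```bash
python3 -c "
from h import *
to([.55,-.3405,.18],1.38)"
```

```text
t 11.3 pos [0.4831 0.3541 0.1599] shift cm [-67.35  18.24  -2.13] rot [-0.002 -0.001  0.022] F [ 0.8  0.5 -0.1] M [ 0.   -0.    0.02] gap 6.0
```

Request:
{"method": "play_rows", "body": {"steps": "-4.8 1.3 -0.3 0 0 0 6; -4.8 1.3 -0.3 0 0 0 6; -4.8 1.3 -0.3 0 0 0 6; -4.8 1.3 -0.3 0 0 0 6; -4.8 1.3 -0.3 0 0 0 6; -4.8 1.3 -0.3 0 0 0 6; -4.8 1.3 -0.2 0 0 0 6; -4.8 1.3 0 0 0 0 6"}}

```text
clock: 12.3
ee_pos: [0.5219, -0.0513, 0.1756]
orientation: [0.763, 0.647, -0.001, -0.002]
contact_force: [1.4, 0.2, -0.3]
finger_gap: 0.704
```

```bash
python3 -c "
from h import *
to([.55,-.3405,.18],1.38)"
```

```text
t 12.3 pos [ 0.5219 -0.0513  0.1756] shift cm [-28.07   7.48  -0.52] rot [-0.004 -0.002  0.027] F [ 1.4  0.2 -0.3] M [ 0.01 -0.04 -0.01] gap 6.01
```

Request:
{"method": "play_rows", "body": {"steps": "-4.8 1.3 -0.1 0 0 0.027 6; -4.8 1.3 -0.1 0 0 0 6; -4.8 1.3 -0.1 0 0 0 6; -4.8 1.2 -0.1 0 0 0 6; -4.5 1.2 -0.1 0 0 0 6; -2 0.6 0 0 0 0 6; 0 0 0 0 0 0 6"}}

```text
clock: 13.18
ee_pos: [0.5403, -0.3295, 0.1743]
orientation: [0.773, 0.634, -0.001, -0.004]
contact_force: [0.1, -0.2, -0.9]
finger_gap: 0.705
```

```bash
python3 -c "
from h import *
to([.55,-.3405,.10],1.38);snap('wrist','w13.png')"
```

```text
t 13.18 pos [ 0.5403 -0.3295  0.1743] shift cm [-0.92  1.24  7.42] rot [-0.008 -0.004 -0.006] F [ 0.1 -0.2 -0.9] M [-0.    0.02  0.01] gap 6.02
```

View pics/w13.png

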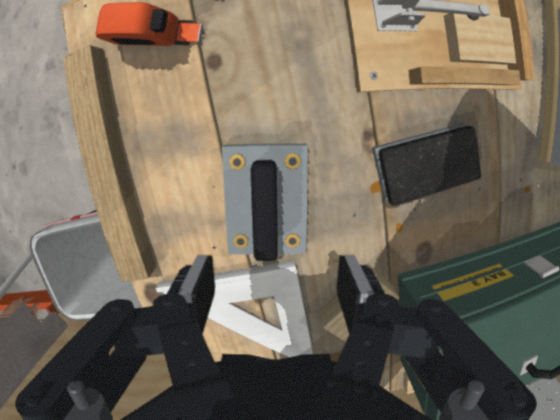

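```bash
python3 -c "
from h import *
s=load('w13.png')
b=np.array([onz(s,u,v,.016,True) for u,v in [(237,161),(293,160.5),(292,241),(240,241)]]);print(b.round(4),b.mean(0))
c=np.array([onz(s,u,v,.016,True) for u,v in [(223.5,145),(307,144.5),(307,253),(227,254)]]);print(c.round(4),c.mean(0))
h=np.array([onz(s,u,v,.057,True) for u,v in [(264,160),(265,260)]]);print(h.round(4),h.mean(0))
"
```

```text
[[ 0.506  -0.3602  0.016 ]
 [ 0.516  -0.3084  0.016 ]
 [ 0.5961 -0.3241  0.016 ]
 [ 0.5858 -0.3757  0.016 ]] [ 0.55097229 -0.34210689  0.016     ]
[[ 0.4884 -0.3693  0.016 ]
 [ 0.5036 -0.2927  0.016 ]
 [ 0.6125 -0.3114  0.016 ]
 [ 0.5975 -0.3925  0.016 ]] [ 0.55048593 -0.3414788   0.016     ]
[[ 0.5043 -0.3326  0.057 ]
 [ 0.5919 -0.3501  0.057 ]] [ 0.54812064 -0.34132037  0.057     ]
```

Request:
{"method": "play_rows", "body": {"steps": "-0.9 1.2 2 -0.008 -0.004 -0.01 6; 0 0 3 0 0 0 6; 0 0 3 0 0 0 6; 0 0 2 0 0 0 6; 0 0 0 0 0 0 6"}}

```text
clock: 13.85
ee_pos: [0.5504, -0.3338, 0.0715]
orientation: [0.768, 0.64, 0.0, -0.001]
contact_force: [0.4, 0.3, 1.0]
finger_gap: 0.704
```

```bash
python3 -c "
from h import *
to([.5505,-.3417,.0265],1.376);snap('wrist','w14.png')"
```

```text
t 13.85 pos [ 0.5504 -0.3338  0.0715] shift cm [-0.78  0.16  4.5 ] rot [-0.001 -0.001  0.013] F [0.4 0.3 1. ] M [-0.04 -0.01 -0.03] gap 6.01
```

View pics/w14.png

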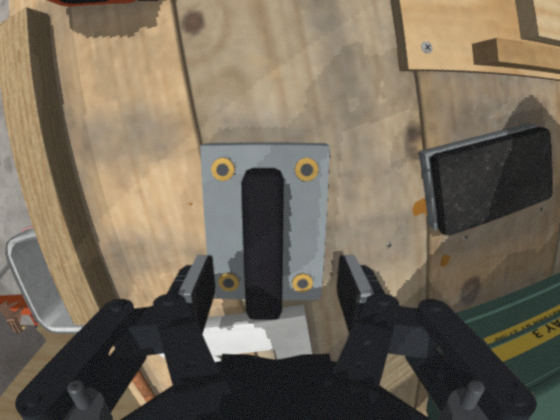

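Request:
{"method": "play_rows", "body": {"steps": "-0.8 0.15 0.8 0 0 0.013 6; 0 0 2 0 0 0 6; 0 0 1 0 0 0 6; 0 0 0.5 0 0 0 6"}}

```text
clock: 14.4
ee_pos: [0.5527, -0.3441, 0.0312]
orientation: [0.773, 0.635, 0.001, 0.003]
contact_force: [-0.1, 0.6, -0.3]
finger_gap: 0.701
```

```bash
python3 -c "
from h import *
to([.5505,-.3417,.0265],1.376);snap('wrist','w15.png')"
```

```text
t 14.4 pos [ 0.5527 -0.3441  0.0312] shift cm [ 0.2  -0.27  0.47] rot [ 0.005  0.002 -0.001] F [-0.1  0.6 -0.3] M [ 0.01 -0.07  0.01] gap 5.98
```

View pics/w15.png

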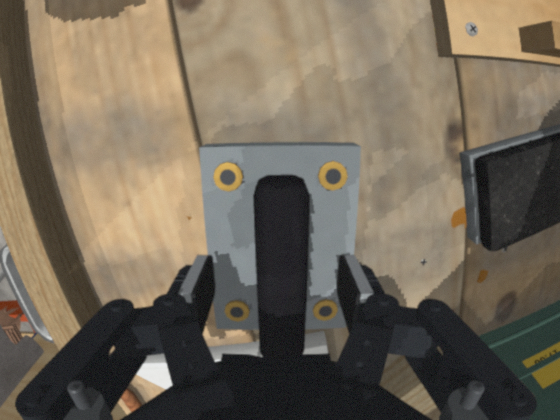

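Request:
{"method": "play_rows", "body": {"steps": "0.1 -0.25 0.5 0.005 0.002 0 6; 0 0 0 0 0 0 3; 0 0 0 0 0 0 1.5; 0 0 0 0 0 0 1.5; 0 0 0 0 0 0 1.5; 0 0 0 0 0 0 1.5; 0 0 0 0 0 0 1.5", "grip_force": 100}}

```text
clock: 15.32
ee_pos: [0.5506, -0.3428, 0.0266]
orientation: [0.773, 0.635, 0.0, 0.0]
contact_force: [0.6, -0.5, -0.4]
finger_gap: 0.243
```

```bash
python3 -c "
from h import *
to([.5505,-.3417,.0265],1.376);s=snap('wrist','w16.png')
"
```

```text
t 15.32 pos [ 0.5506 -0.3428  0.0266] shift cm [ 0.1  -0.03  0.01] rot [ 0.001  0.    -0.001] F [ 0.6 -0.5 -0.4] M [0.12 0.03 0.02] gap 2.08
```

View pics/w16.png

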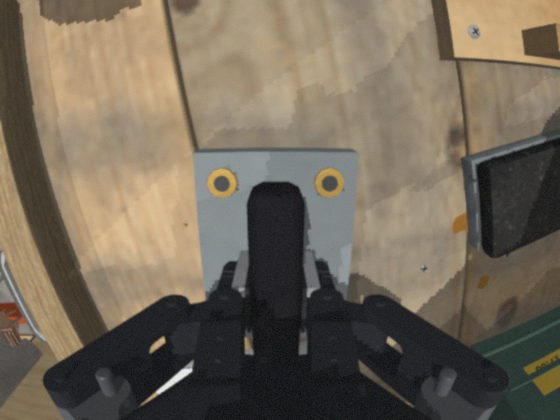

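```bash
python3 -c "
from h import *
s=load('w16.png')
b=np.array([onz(s,u,v,.016,True) for u,v in [(222,183),(330,183)]]);print(b.round(4),b.mean(0))
c=np.array([onz(s,u,v,.016,True) for u,v in [(195.5,152.5),(357,150.5)]]);print(c.round(4),c.mean(0))
R=Ro.from_quat(r.sense()['orientation']);p=np.array([0.5506,-0.3428,.0266])
print('tool frame rel bushes',R.inv().apply(b-p).round(4));print('edge',R.inv().apply(c-p).round(4))
"
```

```text
[[ 0.5062 -0.3621  0.016 ]
 [ 0.5165 -0.3101  0.016 ]] [ 0.51137973 -0.33608146  0.016     ]
[[ 0.4887 -0.3714  0.016 ]
 [ 0.5029 -0.2943  0.016 ]] [ 0.4958036  -0.33287993  0.016     ]
tool frame rel bushes [[-0.0276 -0.0398  0.0106]
 [ 0.0255 -0.0398  0.0106]]
edge [[-0.0401 -0.0552  0.0106]
 [ 0.0383 -0.0562  0.0106]]
```

Request:
{"method": "play_rows", "body": {"steps": "0 0 -1.5 0 0 0 1.5; 0 0 -3 0 0 0 1.5; 0 0 -3 0 0 0 1.5; 0 0 -3 0 0 0 1.5; 0 0 0 0 0 0 1.5"}}

```text
clock: 16.0
ee_pos: [0.5502, -0.3425, 0.1376]
orientation: [0.773, 0.635, 0.0, 0.0]
contact_force: [0.1, 0.5, -4.5]
finger_gap: 0.247
```

```bash
python3 -c "
from h import *
to([.5505,-.3417,.0265],1.376);s=snap('wrist','w17.png');snap('side','s17.png')
"
```

```text
t 16.0 pos [ 0.5502 -0.3425  0.1376] shift cm [8.000e-02 1.000e-02 1.111e+01] rot [ 0.001  0.    -0.001] F [ 0.1  0.5 -4.5] M [-0.01  0.   -0.01] gap 2.11
```

View pics/w17.png

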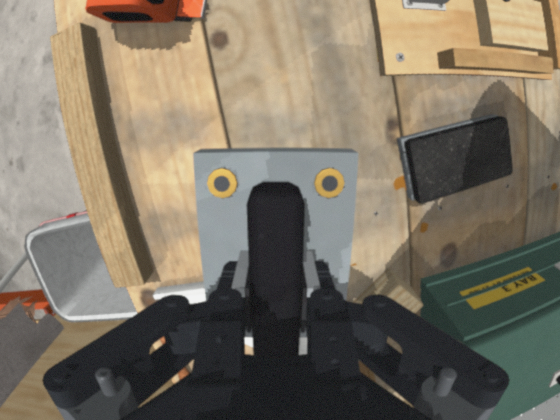

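View pics/s17.png

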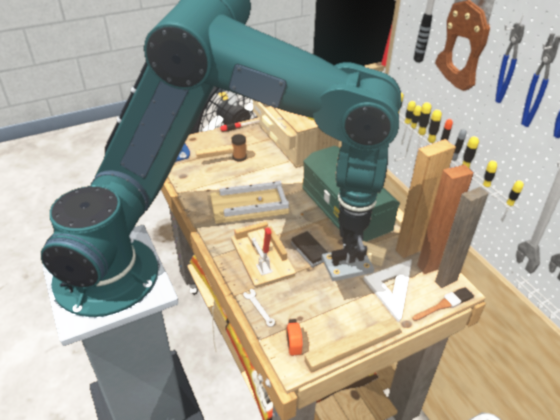

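```bash
python3 -c "
from h import *
to([.4803,.0915,.13],1.315)"
```

```text
t 16.1 pos [ 0.5492 -0.3417  0.1347] shift cm [ 41.15 -15.19   0.59] rot [-0.003 -0.001  0.06 ] F [-0.6  1.  -3.3] M [-0.03 -0.02  0.02] gap 2.04
```

Request:
{"method": "play_rows", "body": {"steps": "3 -1.1 -0.2 0 0 0 1.5; 4.4 -1.6 -0.2 0 0 0 1.5; 4.4 -1.6 -0.1 0 0 0 1.5; 4.4 -1.6 -0.1 0 0 0 1.5; 4.4 -1.6 -0.1 0 0 0 1.5; 4.4 -1.6 -0.1 0 0 0 1.5; 4.4 -1.6 -0.1 0 0 0 1.5; 4.4 -1.6 -0.1 0 0 0 1.5"}}

```text
clock: 17.1
ee_pos: [0.4874, 0.0236, 0.136]
orientation: [0.774, 0.633, -0.004, -0.009]
contact_force: [1.0, 0.5, -3.0]
finger_gap: 0.241
```

```bash
python3 -c "
from h import *
to([.4803,.0915,.13],1.315)"
```

```text
t 17.1 pos [0.4874 0.0236 0.136 ] shift cm [ 6.51 -2.04  0.67] rot [-0.019 -0.005  0.055] F [ 1.   0.5 -3. ] M [-0.03 -0.03 -0.02] gap 2.06
```

Request:
{"method": "play_rows", "body": {"steps": "3.5 -1 0 -0.01 0 0 1.5; 2 -0.7 0.2 0 0 0.05 1.5; 0.4 -0.1 0 0 0 0 1.5; 0 0 0 0 0 0 1.5"}}

```text
clock: 17.6
ee_pos: [0.4778, 0.0893, 0.1306]
orientation: [0.789, 0.615, -0.004, -0.007]
contact_force: [0.7, 0.1, -3.0]
finger_gap: 0.242
```

```bash
python3 -c "
from h import *
to([.4803,.0915,.09],1.315)"
```

```text
t 17.6 pos [0.4778 0.0893 0.1306] shift cm [0.26 0.25 4.06] rot [-0.016 -0.003  0.009] F [ 0.7  0.1 -3. ] M [-0.01 -0.06  0.02] gap 2.06
```

Request:
{"method": "play_rows", "body": {"steps": "0.25 0.25 2 -0.016 -0.003 0.009 1.5; 0 0 2 0 0 0 1.5; 0 0 0 0 0 0 1.5"}}

```text
clock: 17.98
ee_pos: [0.481, 0.0887, 0.089]
orientation: [0.792, 0.611, -0.0, 0.0]
contact_force: [-1.2, 0.2, -3.6]
finger_gap: 0.24
```

```bash
python3 -c "
from h import *
to([.4803,.0915,.085],1.315);snap('wrist','w18.png');snap('side','s18.png')
im=cv2.imread('pics/s18.png');cv2.imwrite('pics/s18c.png',cv2.resize(im[150:225,195:305],None,fx=7,fy=7,interpolation=cv2.INTER_CUBIC))"
```

```text
t 17.98 pos [0.481  0.0887 0.089 ] shift cm [ 0.25 -0.14  0.4 ] rot [ 0.     0.001 -0.002] F [-1.2  0.2 -3.6] M [-0.02 -0.02 -0.04] gap 2.05
```

View pics/w18.png

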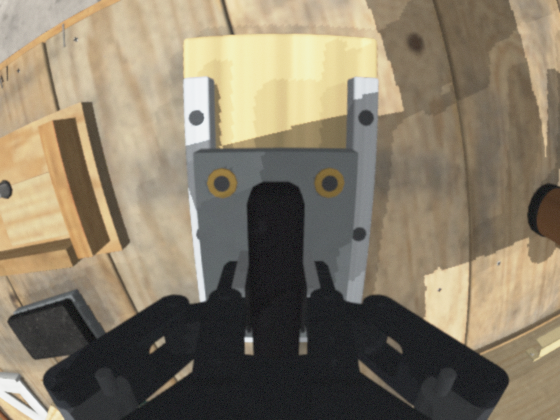

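View pics/s18c.png

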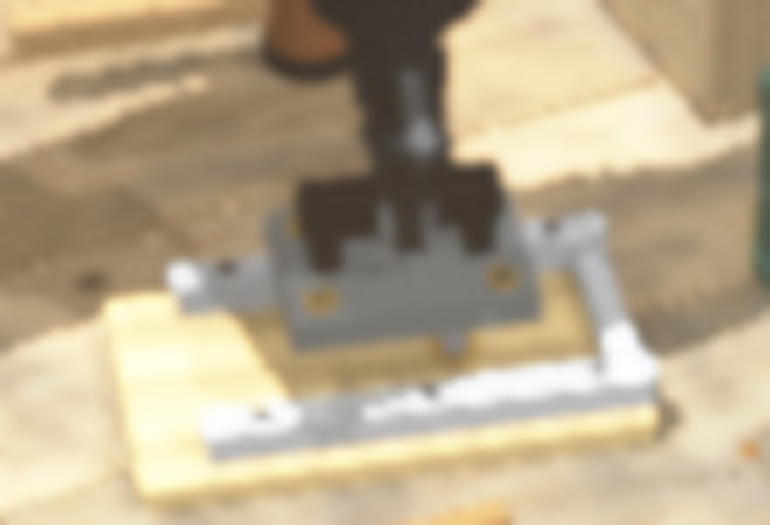

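```bash
python3 -c "
from h import *
s=load('w18.png')
st=r.sense();R=Ro.from_quat(st['orientation']);p=np.array(st['ee_pos'])
def q(n,l,z):
    for u,v in l: 
        w=onz(s,u,v,z,True);print(n,(u,v),w.round(4),(R.inv().apply(w-p)*1000).round(1))
q('rail in',[(212,79),(348,79)],.038)
q('rail out',[(187,80),(378,79)],.038)
q('rail out far',[(203,302),(361,302)],.038)
q('bolt',[(196,118),(366,118),(359,234)],.038)
q('bed',[(185,39),(377,39)],.018)
q('plate',[(194.5,152),(357.5,151)],.0784)
q('bush',[(222,183),(330,183)],.0784)
"
python3 - <<'E'
import cv2
im=cv2.imread('pics/w18.png');cv2.imwrite('pics/w18c.png',cv2.resize(im[30:170,170:395],None,fx=3.5,fy=3.5,interpolation=cv2.INTER_CUBIC))
E
```

```text
rail in (212, 79) [0.3801 0.075  0.038 ] [-39.4 -95.1  52.1]
rail in (348, 79) [0.4003 0.1531 0.038 ] [ 41.3 -95.4  52.1]
rail out (187, 80) [0.3758 0.0601 0.038 ] [-54.8 -95.4  52.1]
rail out (378, 79) [0.4038 0.1717 0.038 ] [ 60.2 -96.7  52.1]
rail out far (203, 302) [0.5231 0.0218 0.038 ] [-54.4  56.9  52.5]
rail out far (361, 302) [0.553  0.1332 0.038 ] [60.9 57.4 52.4]
bolt (196, 118) [0.3999 0.0591 0.038 ] [-49.7 -71.8  52.2]
bolt (366, 118) [0.4258 0.1586 0.038 ] [ 53.1 -72.1  52.1]
bolt (359, 234) [0.4986 0.1397 0.038 ] [53.4  3.1 52.3]
bed (185, 39) [0.3447 0.0613 0.018 ] [ -61.7 -125.8   72. ]
bed (377, 39) [0.3763 0.1848 0.018 ] [  65.9 -126.6   72. ]
plate (194.5, 152) [0.4171 0.0635 0.0784] [-41.1 -56.2  11.8]
plate (357.5, 151) [0.4367 0.1401 0.0784] [ 38.  -56.8  11.8]
bush (222, 183) [0.4355 0.0721 0.0784] [-28.  -40.6  11.8]
bush (330, 183) [0.449  0.1234 0.0784] [ 25.  -40.6  11.8]
```

View pics/w18c.png

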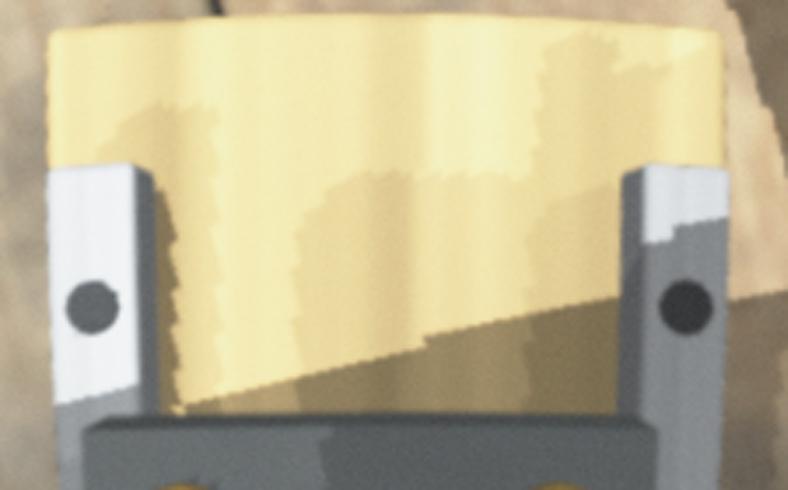

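Request:
{"method": "play_rows", "body": {"steps": "0.35 0 0.8 0 0 -0.002 1.5; 0 0 0.5 0 0 0 1.5; 0 0 0 0 0 0 1.5"}}

```text
clock: 18.45
ee_pos: [0.4838, 0.0922, 0.0777]
orientation: [0.791, 0.611, 0.001, 0.002]
contact_force: [0.0, 0.4, -4.0]
finger_gap: 0.244
```

```bash
python3 -c "
from h import *
to([.4803,.0915,.062],1.315);snap('wrist','w19.png')
s=load('w19.png')
im=cv2.imread('pics/w19.png');cv2.imwrite('pics/w19c.png',cv2.resize(im[30:200,165:400],None,fx=3.4,fy=3.4,interpolation=cv2.INTER_CUBIC))"
```

```text
t 18.45 pos [0.4838 0.0922 0.0777] shift cm [-0.15 -0.33  1.56] rot [ 0.004 -0.     0.   ] F [ 0.   0.4 -4. ] M [0.01 0.04 0.03] gap 2.08
```

View pics/w19c.png

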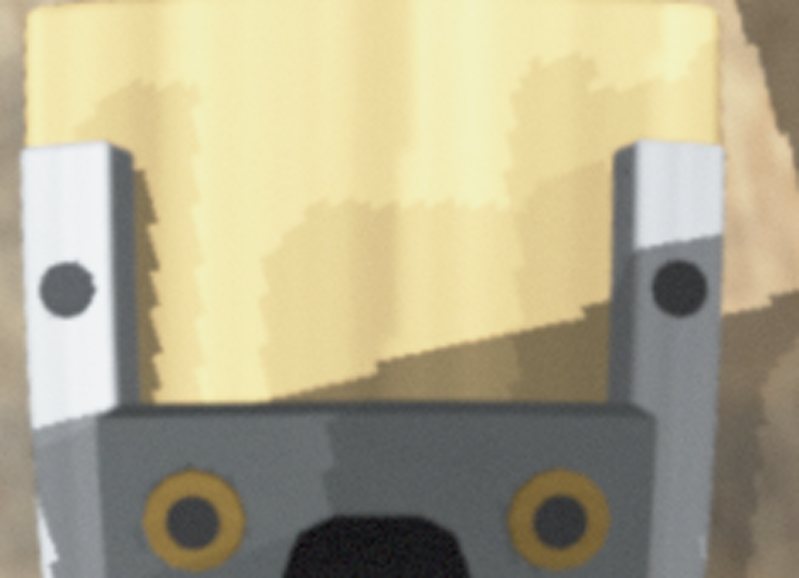

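```bash
cat > m.py <<'E'
from h import *
def meas(f,k,u0,v0,bl,br,pl,pr,ztop):
    s=load(f);st=r.sense();R=Ro.from_quat(st['orientation']);p=np.array(st['ee_pos'])
    g=lambda q,z:R.inv().apply(onz(s,(q[0]+.5)/k-.5+u0,(q[1]+.5)/k-.5+v0,z,True)-p)*1000
    a,b,c,d=g(bl,.038),g(br,.038),g(pl,ztop),g(pr,ztop)
    print('bolts',a.round(1),b.round(1),'sep',np.hypot(*(b-a)[:2]).round(1),'mid',((a+b)/2).round(1),'slope',((b-a)[1]/(b-a)[0]).round(4)); print('bush',c.round(1),d.round(1),'mid',((c+d)/2).round(1),'slope',((d-c)[1]/(d-c)[0]).round(4))
E
python3 -c "
from m import *
meas('w19.png',3.4,165,30,(67,290),(680,289),(193,522),(560,522),.0777-.0106)"
```

```text
bolts [-53.2 -73.3  39.5] [ 49.4 -73.4  39.5] sep 102.6 mid [ -1.9 -73.4  39.5] slope -0.0012
bush [-27.9 -39.8  10.6] [ 25.1 -39.7  10.6] mid [ -1.4 -39.8  10.6] slope 0.0002
```

Request:
{"method": "play_rows", "body": {"steps": "-0.05 -0.35 0.5 0.004 0 0 1.5; 0 0 0.5 0 0 0 1.5; 0 0 0 0 0 0 1.5"}}

```text
clock: 18.88
ee_pos: [0.4801, 0.0926, 0.0673]
orientation: [0.791, 0.611, 0.0, -0.0]
contact_force: [0.3, 0.6, -2.8]
finger_gap: 0.241
```

```bash
python3 -c "
from h import *
to([.4803,.0915,.0546],1.315);snap('wrist','w20.png')
im=cv2.imread('pics/w20.png');cv2.imwrite('pics/w20c.png',cv2.resize(im[30:200,165:400],None,fx=3.4,fy=3.4,interpolation=cv2.INTER_CUBIC))"
```

```text
t 18.88 pos [0.4801 0.0926 0.0673] shift cm [-0.1   0.05  1.27] rot [ 0. -0.  0.] F [ 0.3  0.6 -2.8] M [ 0.02  0.   -0.01] gap 2.06
```

View pics/w20c.png

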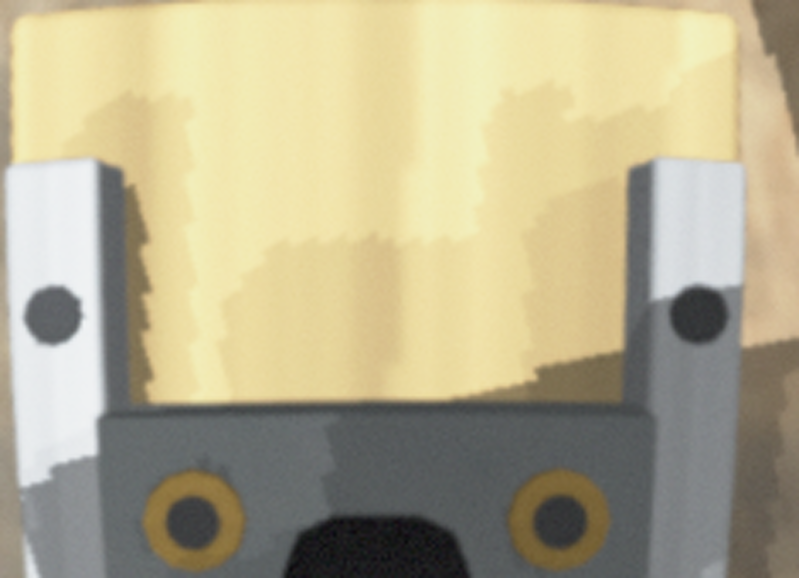

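```bash
python3 -c "
from m import *
meas('w20.png',3.4,165,30,(53,315),(698,314),(193,522),(560,522),.0673-.0106)"
```

```text
bolts [-52.8 -69.5  29.4] [ 49.8 -69.7  29.4] sep 102.6 mid [ -1.5 -69.6  29.4] slope -0.0014
bush [-27.9 -39.7  10.7] [ 25.1 -39.7  10.7] mid [ -1.4 -39.7  10.7] slope 0.0003
```

Request:
{"method": "play_rows", "body": {"steps": "0 0 0.6 0 0 0 1.5; 0 0 0.4 0 0 0 1.5; 0 0 0 0 0 0 1.5"}}

```text
clock: 19.3
ee_pos: [0.4803, 0.0926, 0.0568]
orientation: [0.791, 0.611, 0.0, 0.0]
contact_force: [0.2, 0.2, -2.8]
finger_gap: 0.239
```

```bash
python3 -c "
from h import *
to([.4803,.0915,.0546],1.315)"
```

```text
t 19.3 pos [0.4803 0.0926 0.0568] shift cm [-0.11  0.03  0.22] rot [ 0.001 -0.     0.   ] F [ 0.2  0.2 -2.8] M [-0.04  0.02 -0.07] gap 2.04
```

Request:
{"method": "play_rows", "body": {"steps": "0 0 0.25 0 0 0 1.5; 0 0 0.1 0 0 0 1.5"}}

```text
clock: 19.55
ee_pos: [0.4806, 0.0927, 0.054]
orientation: [0.791, 0.611, 0.001, 0.0]
contact_force: [-9.1, 0.9, 23.9]
finger_gap: 0.237
```

```bash
python3 -c "
from h import *
to([.4803,.0915,.0546],1.315)"
```

```text
t 19.55 pos [0.4806 0.0927 0.054 ] shift cm [-0.12  0.   -0.06] rot [ 0.002 -0.001  0.001] F [-9.1  0.9 23.9] M [-0.1   1.44 -0.02] gap 2.02
```

Request:
{"method": "play_rows", "body": {"steps": "0 0 -0.05 0 0 0 1.5; 0 0.5 0 0 0 0 1.5; 0 0.5 0 0 0 0 1.5"}}

```text
clock: 19.92
ee_pos: [0.4908, 0.0901, 0.0548]
orientation: [0.791, 0.611, 0.001, 0.001]
contact_force: [0.3, -0.2, -3.7]
finger_gap: 0.246
```

```bash
python3 -c "
from h import *
to([.5045,.0855,.0546],1.315);snap('side','s21.png')
im=cv2.imread('pics/s21.png');cv2.imwrite('pics/s21c.png',cv2.resize(im[150:225,195:305],None,fx=7,fy=7,interpolation=cv2.INTER_CUBIC))"
```

```text
t 19.93 pos [0.4908 0.0901 0.0548] shift cm [-0.1   1.44  0.02] rot [ 0.002 -0.001  0.001] F [ 0.3 -0.2 -3.7] M [-0.01 -0.01 -0.01] gap 2.1
```

View pics/s21c.png

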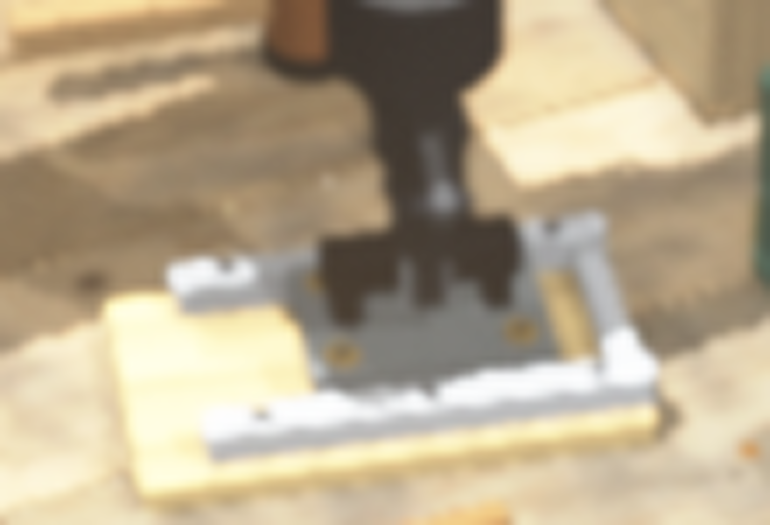

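```bash
python3 -c "
from h import *
snap('wrist','w21.png')
im=cv2.imread('pics/w21.png');cv2.imwrite('pics/w21c.png',cv2.resize(im[30:200,165:400],None,fx=3.4,fy=3.4,interpolation=cv2.INTER_CUBIC))"
```

```text
(no output)
```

View pics/w21c.png

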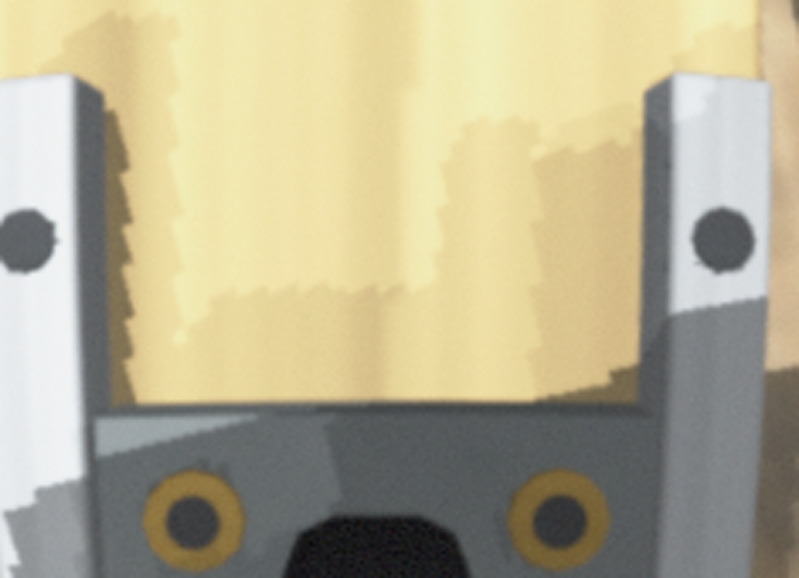

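```bash
python3 -c "
from m import *
meas('w21.png',3.4,165,30,(26,240.5),(723,240),(193,521),(560,521),.0548-.0106)"
```

```text
bolts [-52.8 -80.9  16.5] [ 49.6 -80.9  16.6] sep 102.4 mid [ -1.6 -80.9  16.5] slope -0.0005
bush [-27.8 -39.4  10.4] [ 25.1 -39.4  10.5] mid [ -1.3 -39.4  10.4] slope 0.0004
```

Request:
{"method": "play_rows", "body": {"steps": "0 0.4 0 0 0 0 1.5; 0 0.4 0 0 0 0 1.5; 0 0.2 0.05 0 0 0 1.5"}}

```text
clock: 20.4
ee_pos: [0.5012, 0.0873, 0.054]
orientation: [0.791, 0.611, 0.001, 0.0]
contact_force: [-1.4, 0.7, -1.4]
finger_gap: 0.243
```

```bash
python3 -c "
from h import *
to([.5045,.0855,.0546],1.315)"
```

```text
t 20.4 pos [0.5012 0.0873 0.054 ] shift cm [-0.09  0.37 -0.06] rot [ 0.002 -0.001  0.   ] F [-1.4  0.7 -1.4] M [ 0.05  0.35 -0.03] gap 2.08
```

Request:
{"method": "play_rows", "body": {"steps": "0 0.15 0.05 0 0 0 1.5; 0 0.15 0.05 0 0 0 1.5"}}

```text
clock: 20.65
ee_pos: [0.5043, 0.0865, 0.0529]
orientation: [0.791, 0.611, 0.001, 0.0]
contact_force: [0.6, -0.1, -3.3]
finger_gap: 0.246
```

```bash
python3 -c "
from h import *
to([.5045,.0855,.0546],1.315)"
```

```text
t 20.65 pos [0.5043 0.0865 0.0529] shift cm [-0.09  0.04 -0.17] rot [ 0.002 -0.001  0.   ] F [ 0.6 -0.1 -3.3] M [ 0.02 -0.01 -0.04] gap 2.1
```

Request:
{"method": "play_rows", "body": {"steps": "0 0 0.3 0 0 0 1.5; 0 0 0.2 0 0 0 1.5"}}

```text
clock: 20.9
ee_pos: [0.5044, 0.0865, 0.0476]
orientation: [0.791, 0.611, 0.001, 0.0]
contact_force: [-0.4, -0.5, -3.2]
finger_gap: 0.243
```

```bash
python3 -c "
from h import *
to([.5045,.0855,.0446],1.315)"
```

```text
t 20.9 pos [0.5044 0.0865 0.0476] shift cm [-0.09  0.03  0.3 ] rot [ 0.002 -0.001  0.   ] F [-0.4 -0.5 -3.2] M [ 0.01  0.02 -0.03] gap 2.08
```

In the socket: height is falling freely with no force. Going down to the bed.

Request:
{"method": "play_rows", "body": {"steps": "0 0 0.2 0 0 0 1.5; 0 0 0.15 0 0 0 1.5; 0 0 0.05 0 0 0 1.5"}}

```text
clock: 21.28
ee_pos: [0.5043, 0.0865, 0.0446]
orientation: [0.791, 0.611, 0.001, 0.001]
contact_force: [-3.8, -0.6, 8.1]
finger_gap: 0.24
```

```bash
python3 -c "
from h import *
to([.5045,.0855,.0446],1.315)"
```

```text
t 21.27 pos [0.5043 0.0865 0.0446] shift cm [-0.09  0.05 -0.  ] rot [ 0.003 -0.001  0.001] F [-3.8 -0.6  8.1] M [-0.1   0.74  0.01] gap 2.05
```

Request:
{"method": "play_rows", "body": {"steps": "0 0 0.06 0 0 0 1.5; 0 0 0.06 0 0 0 1.5"}}

```text
clock: 21.52
ee_pos: [0.5043, 0.0865, 0.0446]
orientation: [0.791, 0.611, 0.002, 0.001]
contact_force: [-5.2, -0.8, 10.2]
finger_gap: 0.24
```

```bash
python3 -c "
from h import *
to([.5045,.0855,.0446],1.315);snap('wrist','w22.png');to([.5045,.0855,.0446],1.315);snap('side','s22.png');snap('top','t22.png')
to([.5045,.0855,.0446],1.315)
im=cv2.imread('pics/w22.png');cv2.imwrite('pics/w22c.png',cv2.resize(im[30:200,165:400],None,fx=3.4,fy=3.4,interpolation=cv2.INTER_CUBIC))
im=cv2.imread('pics/s22.png');cv2.imwrite('pics/s22c.png',cv2.resize(im[150:225,195:305],None,fx=7,fy=7,interpolation=cv2.INTER_CUBIC))"
```

```text
t 21.52 pos [0.5043 0.0865 0.0446] shift cm [-0.09  0.04 -0.  ] rot [ 0.004 -0.001  0.001] F [-5.2 -0.8 10.2] M [-0.09  1.02 -0.02] gap 2.05
t 21.57 pos [0.5043 0.0865 0.0446] shift cm [-0.09  0.04 -0.  ] rot [ 0.004 -0.001  0.001] F [-4.  -1.4 10.1] M [-0.06  0.95 -0.04] gap 1.99
t 21.68 pos [0.5043 0.0865 0.0446] shift cm [-0.09  0.04 -0.  ] rot [ 0.004 -0.001  0.001] F [-4.4  0.5 10.2] M [-0.11  1.    0.01] gap 2.08
```

View pics/s22c.png

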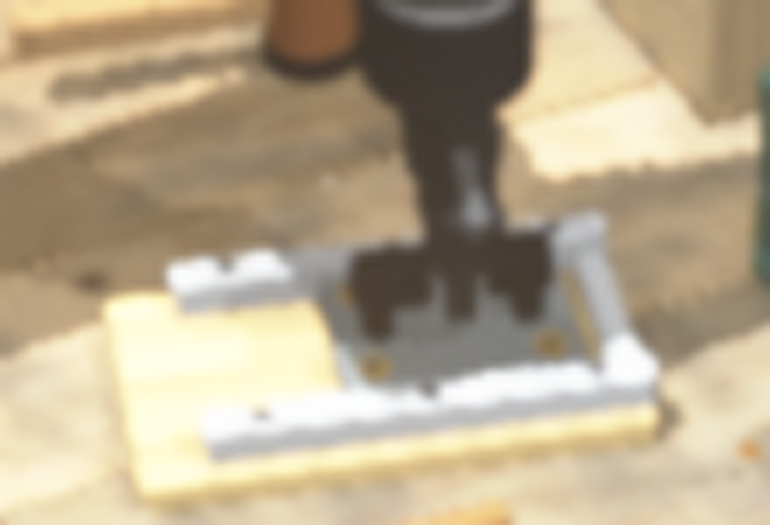

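View pics/w22.png

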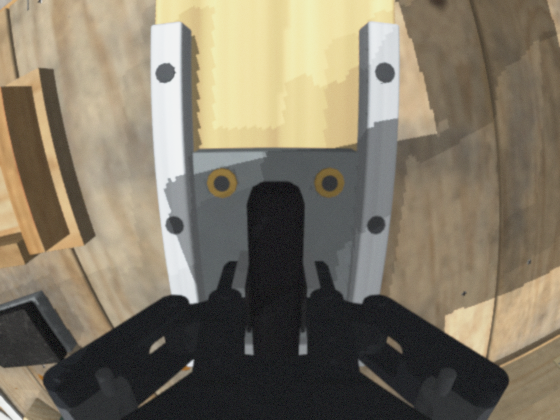

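Request:
{"method": "play_rows", "body": {"steps": "0 0 0.09 0 0 0 1.5; 0 0 0.09 0 0 0 1.5"}}

```text
clock: 21.92
ee_pos: [0.5043, 0.0865, 0.0446]
orientation: [0.791, 0.611, 0.002, 0.002]
contact_force: [-4.9, -0.8, 17.1]
finger_gap: 0.244
```

```bash
python3 -c "
from h import *
to([.5045,.0855,.0446],1.315);snap('top','t23.png');to([.5045,.0855,.0446],1.315);snap('side','s23.png')
to([.5045,.0855,.0446],1.315)"
```

```text
t 21.93 pos [0.5043 0.0865 0.0446] shift cm [-0.09  0.04 -0.  ] rot [ 0.005 -0.001  0.001] F [-4.9 -0.8 17.1] M [-0.12  1.54 -0.02] gap 2.09
t 21.98 pos [0.5043 0.0865 0.0446] shift cm [-0.09  0.04 -0.  ] rot [ 0.005 -0.001  0.001] F [-5.2 -0.4 17.2] M [-0.16  1.45  0.01] gap 2.05
t 22.02 pos [0.5044 0.0865 0.0446] shift cm [-0.09  0.04 -0.  ] rot [ 0.005 -0.001  0.001] F [-5.2  0.9 16.7] M [-0.13  1.47 -0.03] gap 2.04
```

View pics/t23.png

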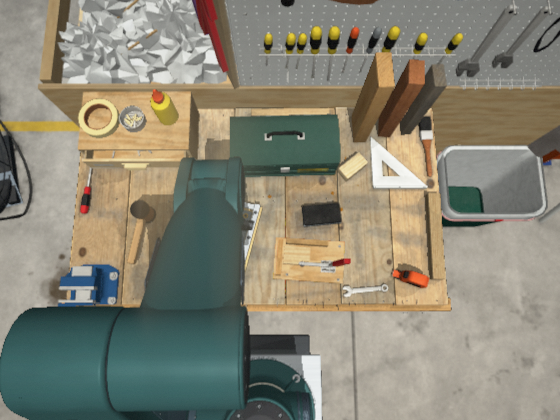

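View pics/s23.png

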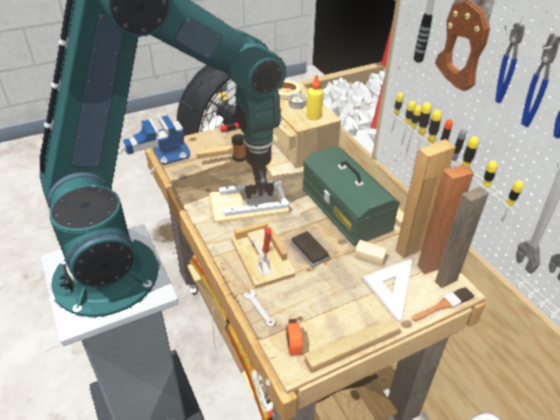

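```bash
python3 -c "
from h import *
print(r.finish_job());to([.5045,.0855,.0446],1.315)"
```

```text
the job is handed in; nothing more can be done
None
the job is handed in; nothing more can be done
```

The job is handed in at about 22 s of the 66 s allowed. No verdict came back, so what follows rests on my own readings.

**Pin:** I pressed the mallet on the pin until the force reached about 18 N, well above the roughly 5 N it takes to move. The side picture afterwards showed the pin low, consistent with fully down, though at that resolution I could not confirm the last millimetre by eye.

**Mallet:** It went back to its original spot, released and standing upright, about 0.26 m from the jig centre. It tipped slightly in the grip when pressing the pin. It tipped again, at about 31 N, when I set it down too hard; I levelled it before letting go.

**Guide plate:**
- I rested it on the pin about 25 mm short of its place and slid it forward. It dropped freely at the expected point.
- The tool height puts the underside on the bed at 18 mm. The gripper is 0.005 rad from vertical.
- By the tool position the plate is about 1 mm off the seat. The wrist camera had it centred between the rails to within about 0.2 mm. Both are inside tolerance.
- I finished still gripping the handle at 100 N, with about 17 N measured downwards at the tool, or roughly 20 N allowing for the plate's weight. That is a little over the 1.5 kg asked.

**Checks that disagreed:** The top and wrist cameras differed by 1 to 4 mm on positions, so I did the final alignment from bolts and bushes seen in the same wrist picture. The bystanders looked unmoved in the final top and side views.

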